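Return the pliers to the locked tool tray

TASK

Put the red-handled pliers away in the sloping tool tray: pull the red lock bar all the way out to free the shutter, slide the shutter fully open by its blue handle, then press the pliers fully home in their cutout, jaws up the slope. Leave the lock bar out and the shutter open, let go of everything, and do not disturb the other things on the bench.

Things in the scene. Friction and masses are not known exactly. Their poses are not given: they have to be found in the camera images.
- tray: Black tool tray face inclined 30 degrees on a fixed stand, low edge (35 mm above the bench) towards the robot; place and yaw vary. Origin on the face, 135 mm above the bench; x points up the slope, y left across it, z straight out of the face. Face: x -200 to +105, y -125 to +125 mm. The other points on it have the same axes; sizes 'along tray x, y' are along these.
- lamp (a point): Middle of the aluminium lamp bar over the tray's top edge: 28 mm thick, 290 mm long (tray y), on posts at its ends, 130 mm out from the face at tray x +105 mm. Because of it the gripper must reach handle and cutout along the face's normal (tilted 30 degrees), not vertically.
- seat (a point): Floor of the pliers' cutout where the pivot belongs, 12 mm below the black face; under the shutter until that opens. Yellow floor. From this point along tray x: handle part 48 mm wide from -100 to -22 mm, finger relief 90 mm wide from -22 to +22, jaw part 18 mm wide from +22 to +78.
- grips (a point): Middle between two black sprung rubber grips, flush with the face, that bulge 3.5 mm from both side walls of the cutout's handle part (tray x -66 to -36 mm from seat). They stop the pliers from dropping in: pressing them past, down to the floor, takes some 10 to 20 N along the face's normal, best over the handles.
- seat_tip (a point): Floor of the cutout where the jaw tips belong, 75 mm up the slope from seat.
- lock (a joint): Lock bar travel in m, 0 in to 0.040 out at its end stop; starts at 0 to 0.005, needs about 5 N. It slides down the slope (tray -x) and stays where it is left. Its tongue sits in a slot in the shutter's front rail and locks the shutter; clear of the rail from 0.015 on; all the way out: more than 0.032.
- lock_grip (a point): Middle of the upright red paddle on the steel lock bar: 16 mm wide (tray y), 28 mm along the slope, standing from 10 to 48 mm above the face; this point is 34 mm above the face and moves with the bar; axes as tray.
- shutter (a joint): Shutter travel in m, 0 shut to 0.105 fully open at its end stop; it starts at 0 to 0.002, and slides to the right (tray -y), needs about 3 N and stays where it is left. While locked it has only about 3 mm of play. Fully open means more than 0.097.
- shutter_grip (a point): Middle of the blue bar handle on the clear shutter: 90 mm long along the slope, 12 mm wide (tray y), from 26 to 42 mm above the face, on two posts at its ends; this point is 34 mm above the face and moves with the shutter. The shutter plate's top is 6 mm above the face (rims 8 mm, front rail 13 mm).
- pliers: Pliers with red handles, 172 mm long, 0.13 to 0.25 kg, flat on the bench right of the tray, yaw varies. Origin on the underside below the pivot; x to the jaws, z up. Steel pivot block (grip it across y) 24 mm wide, 14 thick, x -17 to +17 mm; jaws 14 to 10 mm wide, 12 to 11 thick, to x +75; two parallel handles 16 thick, each 12.5 wide, to x -97, 44 mm wide over both.
- pliers_tip (a point): End of the pliers' jaws, on the underside, 75 mm ahead of the origin.
- driver: Yellow-handled screwdriver lying on the bench beyond the pliers; leave alone.
- mug: Blue mug; leave alone.
- meter: Yellow multimeter, 150 x 75 x 35 mm; leave alone.
- flux: Amber bottle, 110 mm tall; leave alone.
- jar: White jar, 70 mm tall; leave alone.
- enclosure: Aluminium instrument box, 120 x 90 x 40 mm; leave alone.
There are look-alikes about, which are no part of the job. Several things have the shape of the pliers; the one meant has the colours described above.

How it is judged:
On the way, in this order (a step that is already met when the one before it is completed fails the run):
1. the lock bar is pulled all the way out while the shutter is still shut (value of joint lock above 0.032 m and value of joint shutter below 0.01 m), for 0.2 s.
2. the shutter is slid fully open (value of joint shutter above 0.097 m), for 0.2 s.
At the end, for the whole second after the job is handed in: The lock bar is out (more than 32 mm), the shutter open (more than 97 mm), and the pliers lie at rest in the cutout, jaws up the slope: underside within 3 mm of the cutout's floor at pivot and tip, and pivot and tip within 8 mm of their places (value of joint lock above 0.032 m and value of joint shutter above 0.097 m and z of each of pliers, pliers_tip in the frame of seat below 0.003 m and distance between pliers and seat below 0.008 m and distance between pliers_tip and seat_tip below 0.008 m and linear speed of pliers below 0.01 m/s); the robot touches nothing.
It fails at once if another thing on the bench is moved by more than 20 mm (distance of any of driver, mug, meter, flux, jar, enclosure from where it was at the start of the episode above 0.02 m).
It also fails if it takes over 64 s, if anything falls off the work surface, if the arm or the gripper's body presses on something with over 40 N, if the wrist force passes 120 N, or if a joint passes its speed limit or range.

ROBOT

A 7-joint arm with a two-finger parallel gripper is mounted at the origin on the work surface. World frame = base frame: x ahead of the robot, y to its left, z up, the work surface at z = 0. Lengths are in m, angles in rad, forces in N, time in s.
With the tool pointing down it reaches from about 0.4 to 0.875 m from the base axis. Payload 19.3 kg.
Tool frame: the origin (TCP) lies on the centre line of the jaws, within the pads' length; the fingertips stand 14 mm ahead of it and the grasp point (between the pads) lies 5 mm behind it; y points along the fingers, x is the direction in which the jaws open and shut, and the axes are right-handed (so a half turn about y gives the same grasp; the last joint's range is limited). The gripper opens to 85 mm and grips with 20 to 120 N. Pads are 22 mm wide; open, the fingers measure 114 mm over their backs; the gripper's body (76 mm by 85 mm) begins 54 mm behind the grasp point. The pads swing forward as they close: fully open they stand 13 mm farther back than shut.
Start: joints at [1.138, 0.521, -0.036, 1.599, 0.021, 1.021, -0.113], TCP at [0.222, -0.584, 0.245] pointing down, gripper open.
Joint ranges: [-2.91, 2.91], [-0.3, 2.13], [-1.5, 1.42], [0.17, 2.43], [-1.26, 4.41], [0.16, 1.93], [-2.52, 2.52]. Speed limits (rad/s): [1.89, 1.89, 2.39, 2.39, 3.01, 3.01, 3.01].

INTERFACE

Orientations are given as [roll, pitch, yaw] about the fixed x, y, z axes, in that order (R = Rz(yaw) Ry(pitch) Rx(roll)).
In Python, from workcell import monitor, grab_frame, workorder gives the robot as it stands.
- The arm moves only by the tool drive_tool, never from a script. Its argument "steps" is one flat list of numbers, 5 for each row, row after row: the finger opening in mm, from 0 to 85.4, then the shift along the world's x, y, z in mm, then the turn about the world's z in degrees. In form: [fingers, tx, ty, tz, twist, fingers, tx, ty, tz, twist, ...]. A call has exactly 5 rows; each row shifts and turns the commanded pose from where the row before left it; what a row does not reach is not made up. A row lasts 1/12 s, in which the tool goes at most 41.7 mm and 7.16 degrees, less where a joint would pass 70% of its speed; a pose out of reach is approached as far as the arm can. A call is refused whole if a number of a shift passes 41.7 or a number of a turn 7.16, either way. A call with a gripper value outside its range is refused whole. The fingers move at their own pace and stop on an object; "grip_force" is the grip in N (left out, the last holds). Time passes only in rows, so rows that do not move let the fingers close, or fill a call up. It gives the time, the measured TCP pose, the force and the opening at its end, in the units of the state.
- monitor.observe(): the state, without advancing time (a new reading comes with each control period).
- grab_frame(name): name is "scene" or "top"; returns a dict with "frame" (420x560x3 uint8, red, green, blue), "vertical_fov" (degrees; the focal length in pixels is half the picture's height over the tangent of half this angle, whatever the lens; pixels are square), "cx", "cy" (the principal point, pixels), "xyz" and "orientation" of the camera in the world. Camera axes: x right, y down, z forward; pixel columns grow to the right and rows downward; lengths in m; the calibration is good to about 2 mm. A picture is of the moment at which its call begins. There is no depth.
- workorder.job_done(): hands the job in, once; it reports no verdict.
The state is a dict: "clock": time; "qpos": joint angles; "qd": joint speeds; "joint_efforts": joint torques, N m; "position": TCP position; "tool_rot": TCP orientation; "force": force on the tool from outside, world axes, zero at the start; "moment": the same for the moment, N m; "grip_width": finger opening in m.
Only numpy, scipy, OpenCV 4.12 (cv2) and the standard library are available. Lean on these libraries where they do the work, as an engineer would, in place of code of your own. Each camera call takes 0.05 s, during which the arm holds its last target. There are 200 camera calls.

## Working session

There is one attempt and no reset: what is moved stays moved. The work goes in short steps, Python scripts to look and compute and a tool call to move; the robot and the scene stay as the last step left them, time stands still between calls to the robot, and variables do not carry over. Pictures are saved under pics/ and viewed, about 8 in all and at most 12, crops included, and the job is handed in when it is done.

Besides the shell and the picture viewer there is one more tool, called by a JSON object that holds its "method" and its "body", one argument or row to a line. drive_tool: Moves the arm, as the interface text tells. Its arguments: {"type":"object","properties":{"steps":{"type":"array"},"grip_force":{"type":"number"}},"required":["steps"]}

```bash
ls; mkdir -p pics; cat > h.py <<'E'
import numpy as np, cv2
from scipy.spatial.transform import Rotation as R
from workcell import monitor, grab_frame, workorder
def cam(n):
    f=grab_frame(n); f['f']=f['frame'].shape[0]/2/np.tan(np.radians(f['vertical_fov'])/2)
    f['R']=R.from_euler('xyz',f['orientation']).as_matrix(); f['p']=np.array(f['xyz']); return f
def ray(f,u,v):
    d=f['R']@np.array([(u-f['cx'])/f['f'],(v-f['cy'])/f['f'],1.]); return f['p'],d/np.linalg.norm(d)
def onz(f,u,v,z):
    p,d=ray(f,u,v); return p+d*(z-p[2])/d[2]
def proj(f,X):
    c=f['R'].T@(np.asarray(X,float)-f['p']); return c[:2]/c[2]*f['f']+[f['cx'],f['cy']]
def tri(f1,a,f2,b):
    p1,d1=ray(f1,*a);p2,d2=ray(f2,*b)
    s=np.linalg.lstsq(np.c_[d1,-d2],p2-p1,rcond=None)[0]
    A=p1+s[0]*d1;B=p2+s[1]*d2; return (A+B)/2,np.linalg.norm(A-B)
def save(n,im,s=1):
    cv2.imwrite('pics/'+n+'.png',cv2.resize(im,None,fx=s,fy=s,interpolation=cv2.INTER_CUBIC)[:,:,::-1])
E
python3 - <<'E'
from h import *
import pickle
np.set_printoptions(precision=4,suppress=True)
s=monitor.observe(); print(s)
print(R.from_euler('xyz',s['tool_rot']).as_matrix())
for n in('scene','top'):
    f=cam(n); pickle.dump(f,open(n+'0.pkl','wb')); save(n+'0',f['frame'],1.4)
    print(n,f['f'],f['cx'],f['cy'],f['p'],f['R'])
E
```

```text
pics
{'clock': 0.0, 'qpos': array([ 1.1378,  0.522 , -0.0363,  1.6   ,  0.0212,  1.0211, -0.1128]), 'qd': array([-0.0001,  0.0001, -0.0011,  0.0004, -0.0001,  0.0004, -0.0014]), 'joint_efforts': array([  0.0001, -92.7135,   1.9804, -36.9938,   0.0178,   0.0081,
        -0.    ]), 'position': array([ 0.2217, -0.584 ,  0.2447]), 'tool_rot': array([-1.5709,  0.0011, -1.208 ]), 'force': array([ 0.0397, -0.232 ,  0.6541]), 'moment': array([-0.0102,  0.0226, -0.0111]), 'grip_width': 0.08567455801640839}
[[ 0.3549 -0.0005  0.9349]
 [-0.9349  0.001   0.3549]
 [-0.0011 -1.     -0.0001]]
scene 507.5323519048408 287.75005254989026 215.03293983608282 [ 1.2748 -0.2098  1.3567] [[ 0.1527  0.8271 -0.5409]
 [ 0.9883 -0.127   0.0847]
 [ 0.0013 -0.5474 -0.8368]]
top 480.28652339435257 275.0094765072199 208.81945259088909 [ 0.3145 -0.096   1.5211] [[ 0.0257 -0.989   0.1454]
 [-0.9995 -0.0228  0.0222]
 [-0.0186 -0.1459 -0.9891]]
```

View pics/scene0.png

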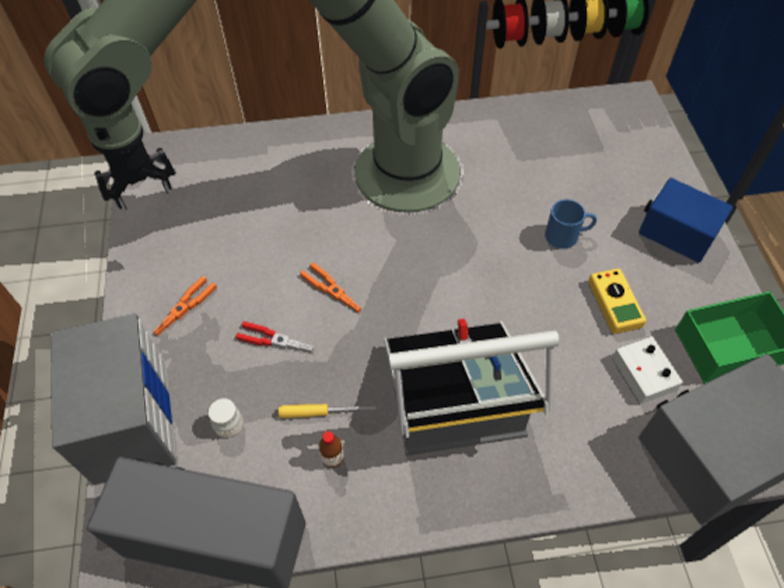

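View pics/top0.png

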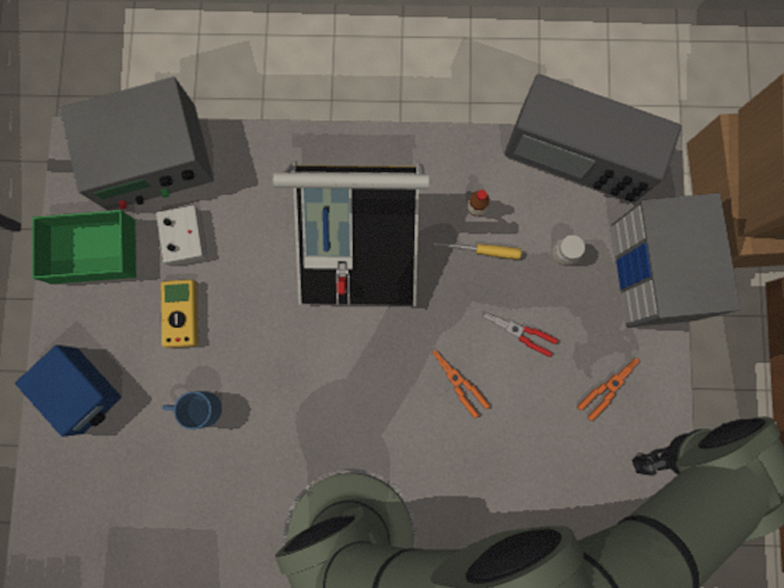

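```bash
python3 - <<'E'
from h import *
import pickle
t=pickle.load(open('top0.pkl','rb'));s=pickle.load(open('scene0.pkl','rb'))
def c(f,u0,u1,v0,v1,k): return cv2.resize(f['frame'][v0:v1,u0:u1],None,fx=k,fy=k,interpolation=cv2.INTER_CUBIC)
can=np.zeros((600,800,3),np.uint8)
def put(im,x,y):
    can[y:y+im.shape[0],x:x+im.shape[1]]=im[:600-y,:800-x]
put(c(t,190,312,110,222,3),0,0); put(c(s,270,402,225,330,3),400,0)
put(c(t,338,405,218,260,5),0,350); put(c(s,163,228,222,256,6),400,350)
save('crop1',can)
for n,f in(('top',t),('scene',s)):
    h=cv2.cvtColor(f['frame'],cv2.COLOR_RGB2HSV)
    for nm,lo,hi in(('red',(0,170,80),(4,255,255)),('red2',(174,150,80),(180,255,255)),('orange',(5,170,120),(15,255,255)),('blue',(105,120,50),(125,255,255)),('yellow',(20,140,120),(30,255,255))):
        m=cv2.inRange(h,lo,hi); k,_,st,ce=cv2.connectedComponentsWithStats(m)
        print(n,nm,[(st[i].tolist(),ce[i].round(1).tolist()) for i in range(1,k) if st[i,4]>12])
E
```

```text
top red [([341, 136, 7, 7, 38], [343.7, 139.0]), ([85, 143, 4, 6, 14], [86.6, 145.2]), ([242, 198, 5, 12, 50], [243.6, 203.4]), ([375, 234, 23, 11, 83], [386.1, 238.8]), ([371, 240, 23, 14, 82], [381.5, 246.9])]
top red2 []
top orange [([310, 251, 5, 7, 17], [312.2, 254.1]), ([315, 256, 34, 42, 263], [331.0, 277.6]), ([413, 256, 43, 44, 328], [432.6, 279.3])]
top blue [([231, 149, 4, 30, 94], [232.3, 164.3]), ([441, 174, 24, 32, 507], [452.4, 190.0]), ([11, 247, 63, 64, 2094], [42.4, 278.7])]
top yellow [([340, 175, 32, 10, 215], [356.2, 179.1]), ([115, 200, 24, 48, 680], [126.7, 226.8])]
scene red [([360, 3, 14, 26, 302], [367.0, 15.1]), ([328, 228, 7, 14, 78], [330.5, 235.0]), ([173, 230, 23, 10, 93], [184.1, 234.4]), ([169, 238, 25, 9, 100], [180.7, 242.4]), ([231, 309, 8, 9, 58], [234.3, 312.7])]
scene red2 []
scene orange [([215, 188, 42, 35, 273], [234.8, 204.3]), ([111, 198, 43, 41, 353], [133.1, 216.4])]
scene blue [([550, 95, 10, 17, 82], [556.0, 104.8]), ([533, 116, 27, 23, 389], [548.7, 128.2]), ([457, 128, 67, 59, 2290], [489.0, 156.4]), ([390, 143, 36, 34, 710], [404.1, 159.4]), ([101, 252, 22, 50, 383], [111.1, 276.3]), ([350, 255, 8, 10, 49], [353.9, 259.2])]
scene yellow [([419, 0, 12, 19, 200], [424.4, 8.4]), ([422, 192, 39, 46, 698], [440.4, 213.3]), ([199, 289, 36, 9, 288], [216.1, 293.0]), ([292, 292, 96, 16, 281], [337.9, 299.6])]
```

View pics/crop1.png

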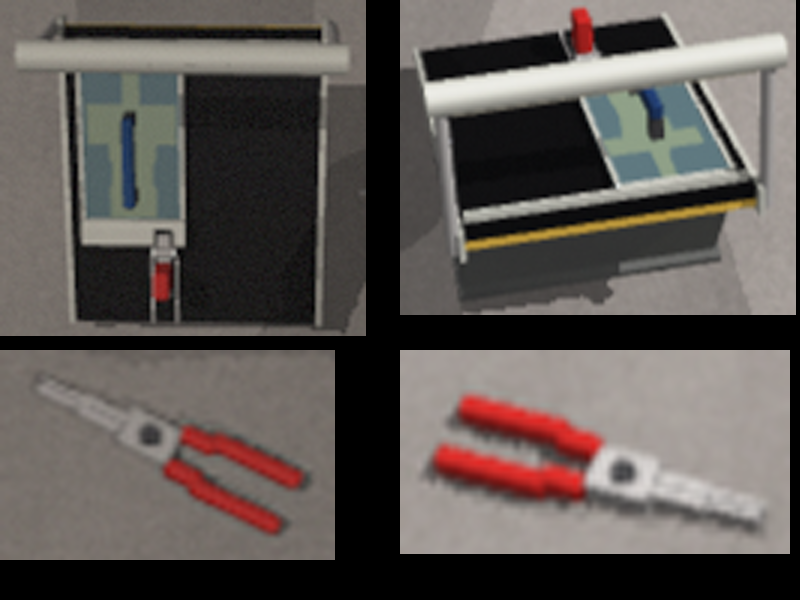

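```bash
python3 - <<'E'
from h import *
import pickle
np.set_printoptions(precision=4,suppress=True)
t=pickle.load(open('top0.pkl','rb'));s=pickle.load(open('scene0.pkl','rb'))
P={}
for n,a,b in(('lowL',(215,217.3),(359.3,230)),('lowR',(296.7,218),(275,241.7)),('hiL',(212,118.3),(389.3,292.7)),('hiR',(297.3,119.3),(292.3,306.7)),
 ('lampL',(195.5,128.5),(270+785/3,225+50/3)),('lampR',(306,129.5),(270+428/3,225+98/3)),('paddle',(243.6,203.4),(330.5,235.0)),('blueHi',(190+128/3,110+115/3),(270+655/3,225+130/3)),('pivot',(368,235),(200.2,242)),('tip',(346,224),(223.3,249.2))):
    P[n],e=tri(t,a,s,b); print(n,P[n],e)
for n,f,a in(('piv',t,(368,235)),('piv',s,(200.2,242)),('tip',t,(346,224)),('tip',s,(223.3,249.2)),('h1',t,(386.1,238.8)),('h2',t,(381.5,246.9)),('h1',s,(180.7,242.4)),('h2',s,(184.1,234.4))):
    print(n,onz(f,*a,0.013))
for w in('R','L'): 
  d=P['hi'+w]-P['low'+w]; print(d, np.degrees(np.arctan2(d[1],d[0])))
d=P['lowL']-P['lowR']; print(np.degrees(np.arctan2(-d[0],d[1])))
d=P['lampL']-P['lampR']; print(np.degrees(np.arctan2(-d[0],d[1])))
# per-view estimates of blue bar at plausible height
for z in(.14,.15,.16,.17,.18): print(z,onz(t,232.3,149.5,z),onz(t,232.3,179,z),onz(t,243.6,203.4,z))
E
```

```text
lowL [0.5034 0.1293 0.0279] 0.008093751126732867
lowR [ 0.5064 -0.1297  0.0299] 0.0029567073406009193
hiL [0.7786 0.1283 0.1668] 0.0037438933188689272
hiR [ 0.7795 -0.1221  0.169 ] 0.003955423279981236
lampL [0.756  0.2597 0.3879] 0.2902196962078665
lampR [ 0.746  -0.0065  0.4   ] 0.3023784763005885
paddle [0.5401 0.0318 0.084 ] 4.137532067077604e-05
blueHi [0.7425 0.1891 0.284 ] 0.32105701525550473
pivot [ 0.4604 -0.3553  0.0089] 0.0030384229968034404
tip [ 0.494  -0.2872  0.0047] 0.002052806513598849
piv [ 0.4599 -0.3562  0.013 ]
piv [ 0.4631 -0.3534  0.013 ]
tip [ 0.493  -0.2872  0.013 ]
tip [ 0.499  -0.2857  0.013 ]
h1 [ 0.4493 -0.4126  0.013 ]
h2 [ 0.4236 -0.3981  0.013 ]
h1 [ 0.4555 -0.4123  0.013 ]
h2 [ 0.4284 -0.4008  0.013 ]
[0.2731 0.0076 0.1391] 1.5934502653160758
[ 0.2752 -0.001   0.1389] -0.20920023031042997
0.6627026736359367
-2.1419746276186116
0.14 [0.6924 0.0661 0.14  ] [0.6031 0.0627 0.14  ] [0.5313 0.0269 0.14  ]
0.15 [0.6896 0.065  0.15  ] [0.6011 0.0615 0.15  ] [0.5298 0.026  0.15  ]
0.16 [0.6869 0.0638 0.16  ] [0.599  0.0604 0.16  ] [0.5282 0.0251 0.16  ]
0.17 [0.6841 0.0626 0.17  ] [0.5969 0.0592 0.17  ] [0.5266 0.0242 0.17  ]
0.18 [0.6814 0.0614 0.18  ] [0.5948 0.0581 0.18  ] [0.5251 0.0233 0.18  ]
```

{"method": "drive_tool", "body": {
  "steps": [85, 12, -33, 5, 0, 85, 12, -33, 5, 0, 85, 12, -33, 5, 0, 85, 12, -33, 5, 0, 85, 12, -33, 5, 0]
}}

```text
clock: 0.52
position: [0.2815, -0.7486, 0.27]
tool_rot: [-1.571, 0.0, -1.208]
force: [0.7, -0.0, 0.7]
grip_width: 0.0852
```

{"method": "drive_tool", "body": {
  "steps": [85, 12, -33, 0, 0, 85, 12, -33, 0, 0, 85, 12, -33, 0, 0, 85, 12, -33, 0, 0, 85, 12, -33, 0, 0]
}}

```text
clock: 0.93
position: [0.3144, -0.8509, 0.2697]
tool_rot: [-1.564, -0.004, -1.222]
force: [-3.2, -1.6, 0.4]
grip_width: 0.0849
```

{"method": "drive_tool", "body": {
  "steps": [85, 12, -33, 0, 0, 85, 12, -33, 0, 0, 85, 12, -33, 0, 0, 85, 12, -33, 0, 0, 85, 12, -33, 0, 0]
}}

```text
clock: 1.35
position: [0.316, -0.8529, 0.2412]
tool_rot: [-1.577, 0.024, -1.189]
force: [0.6, 0.5, -0.2]
grip_width: 0.0851
```

```bash
python3 - <<'E'
from h import *
s=monitor.observe(); print(s['qpos'].round(3)); print(R.from_euler('xyz',s['tool_rot']).as_matrix().round(3), s['position'])
E
```

```text
[ 1.179  1.219 -0.298  0.211  0.288  1.744 -0.071]
[[ 0.373 -0.015  0.928]
 [-0.928  0.019  0.373]
 [-0.024 -1.    -0.007]] [ 0.31602551 -0.8528888   0.24119778]
```

{"method": "drive_tool", "body": {
  "steps": [85, 0, 0, 41, 0, 85, 0, 0, 41, 0, 85, 0, 0, 41, 0, 85, 0, 0, 41, 0, 85, 0, 0, 41, 0]
}}

```text
clock: 1.77
position: [0.3123, -0.8369, 0.2856]
tool_rot: [-1.582, 0.04, -1.167]
force: [-0.1, 0.3, -1.0]
grip_width: 0.085
```

{"method": "drive_tool", "body": {
  "steps": [85, 0, 0, 41, 0, 85, 0, 0, 41, 0, 85, 0, 0, 41, 0, 85, 0, 0, 41, 0, 85, 0, 0, 41, 0]
}}

```text
clock: 2.18
position: [0.3047, -0.8116, 0.3721]
tool_rot: [-1.58, 0.025, -1.158]
force: [-0.4, -0.7, -0.5]
grip_width: 0.0855
```

```bash
python3 - <<'E'
from h import *
s=monitor.observe(); print(s['qpos'].round(3)); print(R.from_euler('xyz',s['tool_rot']).as_matrix().round(3), s['position'])
E
```

```text
[ 1.19   1.09  -0.568  0.169  0.538  1.932 -0.061]
[[ 0.401 -0.019  0.916]
 [-0.916  0.019  0.401]
 [-0.025 -1.    -0.01 ]] [ 0.30473101 -0.81157735  0.37213149]
```

{"method": "drive_tool", "body": {
  "steps": [85, 0, 35, -10, 0, 85, 0, 35, -10, 0, 85, 0, 35, -10, 0, 85, 0, 35, -10, 0, 85, 0, 35, -10, 0]
}}

```text
clock: 2.6
position: [0.3046, -0.7209, 0.3445]
tool_rot: [-1.585, 0.025, -1.161]
force: [1.5, -2.1, 0.7]
grip_width: 0.0849
```

```bash
python3 - <<'E'
from h import *
s=monitor.observe(); print(s['qpos'].round(3)); print(R.from_euler('xyz',s['tool_rot']).as_matrix().round(3), s['position'])
E
```

```text
[ 1.354  0.828 -0.667  0.873  0.479  1.59  -0.3  ]
[[ 0.399 -0.023  0.917]
 [-0.917  0.017  0.399]
 [-0.025 -1.    -0.014]] [ 0.30464539 -0.72092951  0.34449679]
```

{"method": "drive_tool", "body": {
  "steps": [85, 9, 33, -3, -4.7, 85, 9, 33, -3, -4.7, 85, 9, 33, -3, -4.7, 85, 9, 33, -3, -4.7, 85, 9, 33, -3, -4.7]
}}

```text
clock: 3.02
position: [0.35, -0.5553, 0.33]
tool_rot: [-1.585, 0.025, -1.575]
force: [0.4, 0.2, 0.5]
grip_width: 0.0851
```

{"method": "drive_tool", "body": {
  "steps": [85, 12, 36, -5, 0, 85, 12, 36, -5, 0, 85, 12, 36, -5, 0, 85, 12, 36, -5, 0, 85, 12, 36, -5, 0]
}}

```text
clock: 3.43
position: [0.4102, -0.3752, 0.3052]
tool_rot: [-1.585, 0.024, -1.57]
force: [1.7, -1.4, 0.3]
grip_width: 0.0849
```

{"method": "drive_tool", "body": {
  "steps": [85, 12, 36, -5, 0, 85, 12, 36, -5, 0, 85, 12, 36, -5, 0, 85, 12, 36, -5, 0, 85, 12, 36, -5, 0]
}}

```text
clock: 3.85
position: [0.4703, -0.1953, 0.2803]
tool_rot: [-1.585, 0.024, -1.57]
force: [1.3, -0.0, 0.3]
grip_width: 0.0851
```

```bash
python3 - <<'E'
from h import *
import pickle
np.set_printoptions(precision=4,suppress=True)
t=pickle.load(open('top0.pkl','rb'));s=pickle.load(open('scene0.pkl','rb'))
for n,a,b in(('lampL',(195.5,128.5),(398.3,241.7)),('lampR',(306,129.5),(279.3,257.7)),('blueHi',(232.6,148.5),(355,268.3))):
    print(n,*tri(t,a,s,b))
# tray x of bar end / paddle from single views with assumed face geometry (yaw 0), origin ox
from scipy.optimize import brentq
for ox in(.674,.678,.682,.686):
    def tx(f,u,v,h):
        p,d=ray(f,u,v); n=np.array([-.5,0,.866]); o=np.array([ox,0,.135])+h*n
        q=p+d*((o-p)@n)/(d@n); r=q-np.array([ox,0,.135]); return r@[.866,0,.5],q[1]
    print(ox,'bar',tx(t,232.6,149,.042),tx(t,232.3,179,.042),'lowedge',tx(t,215,217.3,0),tx(t,296.7,218,0),tx(s,359.3,230,0),tx(s,275,241.7,0),'pad',tx(t,243.6,203.4,.034),tx(s,330.5,235,.034))
q=monitor.observe(); print(q['qpos'].round(3)); print(R.from_euler('xyz',q['tool_rot']).as_matrix().round(3), q['position'])
E
```

```text
lampL [0.7054 0.149  0.2952] 0.0019578104730979093
lampR [ 0.7071 -0.1428  0.2995] 0.003962108596068695
blueHi [0.6914 0.063  0.1541] 0.0014087127922500003
0.674 bar (np.float64(0.03217438678205552), np.float64(0.0597668081021453)) (np.float64(-0.058119215734990154), np.float64(0.062420020147603034)) lowedge (np.float64(-0.19891843266543538), np.float64(0.12413094924699564)) (np.float64(-0.1948777442930452), np.float64(-0.13103220598637175)) (np.float64(-0.18793520398988764), np.float64(0.1300302449168657)) (np.float64(-0.184871636881772), np.float64(-0.12905476983966085)) pad (np.float64(-0.13709929620109781), np.float64(0.030800417431253613)) (np.float64(-0.12199387308451813), np.float64(0.028126708634622688))
0.678 bar (np.float64(0.028187938264743757), np.float64(0.05999969647149292)) (np.float64(-0.062240625128252944), np.float64(0.06265687424444136)) lowedge (np.float64(-0.2032238824697902), np.float64(0.12445002707984731)) (np.float64(-0.1991773383198106), np.float64(-0.13108291135587774)) (np.float64(-0.1948815917567316), np.float64(0.13092737544549715)) (np.float64(-0.191809
[... 772 characters left out ...]
oat64(0.02021504123012046), np.float64(0.060465473210188136)) (np.float64(-0.07048344391477822), np.float64(0.06313058243811803)) lowedge (np.float64(-0.21183478207849987), np.float64(0.12508818274555072)) (np.float64(-0.20777652637334118), np.float64(-0.13118432209488973)) (np.float64(-0.20877436729041968), np.float64(0.1327216365027601)) (np.float64(-0.20568653768684494), np.float64(-0.12841525071884552)) pad (np.float64(-0.149803850816146), np.float64(0.031365815055847374)) (np.float64(-0.14277712197806097), np.float64(0.030099591617592375))
[ 0.892  0.397 -0.789  1.813  0.292  1.077 -1.573]
[[ 0.001 -0.014  1.   ]
 [-1.     0.024  0.001]
 [-0.024 -1.    -0.014]] [ 0.4703 -0.1953  0.2803]
```

{"method": "drive_tool", "body": {
  "steps": [85, 10, 33, -14, 0, 85, 10, 33, -14, 0, 85, 10, 33, -14, 0, 85, 10, 33, -14, 0, 85, 10, 33, -14, 0]
}}

```text
clock: 4.27
position: [0.5203, -0.0304, 0.2097]
tool_rot: [-1.585, 0.024, -1.57]
force: [1.8, 0.0, -0.3]
grip_width: 0.0852
```

{"method": "drive_tool", "body": {
  "steps": [85, 10, 30.5, -20, 0, 85, 10, 30.5, -20, 0, 85, 0, 0, -26, 0, 85, 0, 0, -26, 0, 85, 0, 0, -20, 0]
}}

```text
clock: 4.68
position: [0.5396, 0.0296, 0.0964]
tool_rot: [-1.586, 0.024, -1.568]
force: [-0.0, -0.1, -1.1]
grip_width: 0.0852
```

{"method": "drive_tool", "body": {
  "steps": [0, 0, 0, -5, 0, 0, 0, 0, 0, 0, 0, 0, 0, 0, 0, 0, 0, 0, 0, 0, 0, 0, 0, 0, 0],
  "grip_force": 50
}}

```text
clock: 5.1
position: [0.5409, 0.0289, 0.0948]
tool_rot: [-1.583, 0.024, -1.57]
force: [0.3, -0.2, 0.2]
grip_width: 0.025
```

{"method": "drive_tool", "body": {
  "steps": [0, 0, 0, 0, 0, 0, 0, 0, 0, 0, 0, 0, 0, 0, 0, 0, 0, 0, 0, 0, 0, 0, 0, 0, 0]
}}

```text
clock: 5.52
position: [0.5409, 0.0305, 0.0948]
tool_rot: [-1.582, 0.026, -1.569]
force: [-2.4, 9.1, 9.3]
grip_width: 0.0153
```

{"method": "drive_tool", "body": {
  "steps": [0, -7, 0, -4, 0, 0, -7, 0, -4, 0, 0, -7, 0, -4, 0, 0, -7, 0, -4, 0, 0, -6, 0, -3.5, 0]
}}

```text
clock: 5.93
position: [0.5096, 0.0304, 0.0762]
tool_rot: [-1.576, 0.026, -1.569]
force: [28.2, -1.3, 49.5]
grip_width: 0.0151
```

{"method": "drive_tool", "body": {
  "steps": [0, -1, 0, -0.6, 0, 0, 0, 0, 0, 0, 0, 0, 0, 0, 0, 0, 0, 0, 0, 0, 0, 0, 0, 0, 0]
}}

```text
clock: 6.35
position: [0.5097, 0.0303, 0.0765]
tool_rot: [-1.575, 0.026, -1.569]
force: [11.1, 4.6, 29.6]
grip_width: 0.0152
```

{"method": "drive_tool", "body": {
  "steps": [60, 0, 0, 0, 0, 60, 0, 0, 0, 0, 60, 0, 0, 0, 0, 60, -2, 0, 15, 0, 60, 0, 0, 28, 0],
  "grip_force": 30
}}

```text
clock: 6.77
position: [0.5015, 0.0289, 0.115]
tool_rot: [-1.589, 0.024, -1.57]
force: [-0.9, -0.4, 0.1]
grip_width: 0.0601
```

{"method": "drive_tool", "body": {
  "steps": [60, 0, 0, 35, 0, 60, 0, 0, 35, 0, 0, 18, 11, 30, 0, 0, 37, 22, 0, 0, 0, 37, 22, 0, 0]
}}

```text
clock: 7.18
position: [0.5946, 0.0819, 0.2189]
tool_rot: [-1.581, 0.023, -1.573]
force: [-0.1, -0.2, -1.0]
grip_width: 0.0243
```

{"method": "drive_tool", "body": {
  "steps": [0, 20, 12, 0, 0, 0, 0, 0, 0, 0, 0, 0, 0, 0, 0, 0, 0, 0, 0, 0, 0, 0, 0, 0, 0]
}}

```text
clock: 7.6
position: [0.6123, 0.0938, 0.2164]
tool_rot: [-1.585, 0.024, -1.57]
force: [-0.9, -0.1, -0.3]
grip_width: 0.0003
```

```bash
python3 - <<'E'
from h import *
import pickle
f=cam('top'); pickle.dump(f,open('top1.pkl','wb')); s=cam('scene')
can=np.zeros((560,800,3),np.uint8)
a=cv2.resize(f['frame'][105:225,185:315],None,fx=3,fy=3,interpolation=cv2.INTER_CUBIC);b=cv2.resize(s['frame'][185:325,270:402],None,fx=3,fy=3,interpolation=cv2.INTER_CUBIC)
can[:360,:390]=a; can[:420,400:796]=b; save('crop2',can)
print(monitor.observe()['position'])
E
```

```text
[0.61250269 0.09384706 0.2166681 ]
```

View pics/crop2.png

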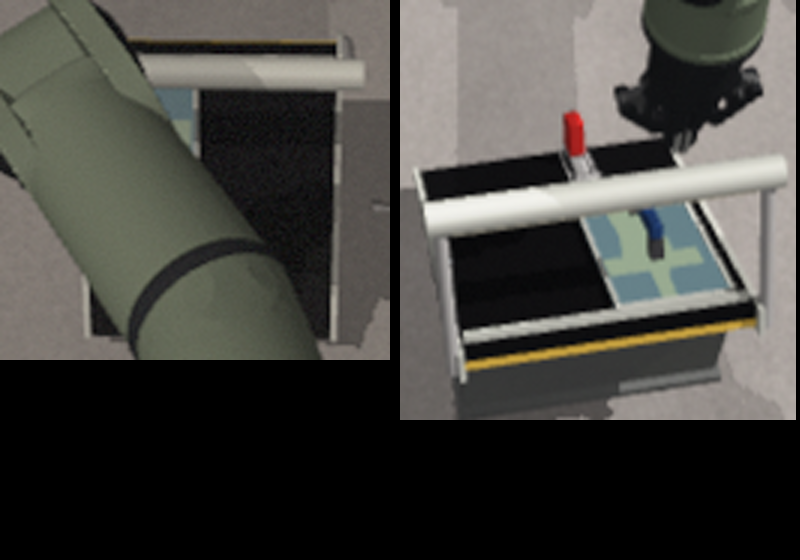

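{"method": "drive_tool", "body": {
  "steps": [0, 3, 2, -25, 0, 0, 3, 0, -25, 0, 0, 0, 0, -20, 0, 0, 0, 0, -6, 0, 0, 0, 0, 0, 0]
}}

```text
clock: 8.12
position: [0.6181, 0.0962, 0.1394]
tool_rot: [-1.587, 0.024, -1.57]
force: [0.0, -0.3, -0.5]
grip_width: 0.0001
```

{"method": "drive_tool", "body": {
  "steps": [0, 0, -10, 0, 0, 0, 0, -13, 0, 0, 0, 0, -13, 0, 0, 0, 0, -13, 0, 0, 0, 0, -13, 0, 0]
}}

```text
clock: 8.53
position: [0.6194, 0.0328, 0.1413]
tool_rot: [-1.583, 0.024, -1.571]
force: [1.4, 3.2, 2.4]
grip_width: 0.0002
```

{"method": "drive_tool", "body": {
  "steps": [0, 0, -13, 0, 0, 0, 0, -13, 0, 0, 0, 0, -13, 0, 0, 0, 0, -13, 0, 0, 0, 0, -10, 0, 0]
}}

```text
clock: 8.95
position: [0.6189, -0.0243, 0.1407]
tool_rot: [-1.584, 0.031, -1.568]
force: [0.3, 62.6, -4.4]
grip_width: 0.0001
```

{"method": "drive_tool", "body": {
  "steps": [0, 0, 8, 0, 0, 0, 0, 7, 10, 0, 0, 0, 0, 30, 0, 0, -5, 0, 35, 0, 85, -16, -36, 0, 0]
}}

```text
clock: 9.37
position: [0.6008, -0.0418, 0.2218]
tool_rot: [-1.577, 0.027, -1.562]
force: [2.3, 0.3, 1.1]
grip_width: 0.0107
```

{"method": "drive_tool", "body": {
  "steps": [85, -16, -36, 0, 6.5, 85, -16, -36, 0, 6.5, 85, -16, -36, 0, 6.5, 85, -16, -36, 0, 6.5, 85, -16, -36, -5, 6.5]
}}

```text
clock: 9.78
position: [0.5167, -0.2308, 0.2115]
tool_rot: [-1.585, 0.023, -0.997]
force: [1.3, -0.7, 0.7]
grip_width: 0.0722
```

{"method": "drive_tool", "body": {
  "steps": [85, -16, -36, -10, 6.5, 85, -16, -36, -10, 6.5, 85, -16, -36, -10, 6.5, 85, -16, -36, -10, 6.5, 85, -16, -36, -10, 6.5]
}}

```text
clock: 10.2
position: [0.436, -0.4108, 0.1603]
tool_rot: [-1.586, 0.025, -0.43]
force: [0.7, -1.1, -0.4]
grip_width: 0.0848
```

```bash
python3 - <<'E'
from h import *
import pickle
f=cam('top'); pickle.dump(f,open('top2.pkl','wb')); s=cam('scene'); pickle.dump(s,open('scene2.pkl','wb'))
can=np.zeros((600,800,3),np.uint8)
def put(f,u0,u1,v0,v1,k,x,y):
    im=cv2.resize(f['frame'][v0:v1,u0:u1],None,fx=k,fy=k,interpolation=cv2.INTER_CUBIC)
    can[y:y+im.shape[0],x:x+im.shape[1]]=im[:600-y,:800-x]
put(f,205,305,115,225,4,0,0);put(s,270,402,205,320,3,402,0);put(f,335,405,215,265,3,0,445);put(s,160,230,215,260,3,402,360)
save('crop3',can)
q=monitor.observe();print(q['position'],q['tool_rot'])
E
```

```text
[ 0.43258515 -0.41486692  0.15822845] [-1.58666002  0.02832384 -0.43816555]
```

View pics/crop3.png

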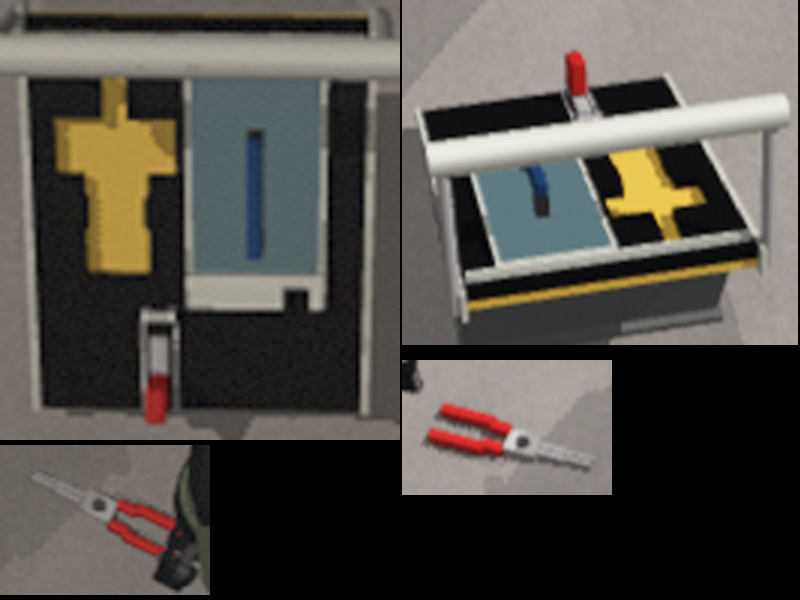

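```bash
python3 - <<'E'
from h import *
import pickle
np.set_printoptions(precision=4,suppress=True)
t=pickle.load(open('top2.pkl','rb'));s=pickle.load(open('scene2.pkl','rb'))
O=np.array([.680,.002,.135]); n=np.array([-.5,0,.8660])
def tp(f,u,v,h=0):
    p,d=ray(f,u,v); o=O+h*n; q=p+d*((o-p)@n)/(d@n); r=q-O; return np.array([r@[.866,0,.5],r[1]]).round(4)
c=lambda x,y:(205+x/4-.4,115+y/4-.4)
for nm,x,y in(('reliefTL',55,120),('reliefTR',177,122),('reliefBL',57,175),('reliefBR',177,178),('handBL',88,272),('handBR',152,271),('jawL',103,80),('jawR',127,80),('handL',86,190),('handR',150,190)):
    print(nm,tp(t,*c(x,y)))
k=lambda x,y:(270+(x-402)/3-.3,205+y/3-.3)
for nm,x,y in(('relR -22?',606,200),('relR +22',607,213),('relL+22',705,200),('relL-22',693,185),('jaw bottom L',682,233),('jaw bot R',668,240)):
    print('S',nm,tp(s,*k(x,y)),tp(s,*k(x,y),-.012))
# pliers
a=lambda x,y:(335+x/3-.3,215+(y-445)/3-.3); b=lambda x,y:(160+(x-402)/3-.3,215+(y-360)/3-.3)
for nm,p,q in(('pivot',a(99,506),b(523,442)),('tip',a(35,476),b(590,463))):
    print(nm,onz(t,*p,.013),onz(s,*q,.013),tri(t,p,s,q))
for f in(t,s):
    h=cv2.cvtColor(f['frame'],cv2.COLOR_RGB2HSV); m=cv2.inRange(h,(0,170,70),(4,255,255)); k_,_,st,ce=cv2.connectedComponentsWithStats(m)
    print([(st[i].tolist(),ce[i].round(1)) for i in range(1,k_) if st[i,4]>20])
E
```

```text
reliefTL [0.0277 0.1049]
reliefTR [0.028  0.0147]
reliefBL [-0.0142  0.1047]
reliefBR [-0.0147  0.015 ]
handBL [-0.09    0.0834]
handBR [-0.0881  0.0346]
jawL [0.0583 0.0688]
jawR [0.0587 0.0512]
handL [-0.0254  0.0833]
handR [-0.0244  0.0353]
S relR -22? [0.0064 0.0161] [-0.0112  0.0197]
S relR +22 [0.0266 0.0125] [0.0093 0.016 ]
S relL+22 [0.0277 0.1006] [0.0104 0.1055]
S relL-22 [0.0019 0.0969] [-0.0159  0.1018]
S jaw bottom L [0.0717 0.0679] [0.0551 0.0723]
S jaw bot R [0.0789 0.0537] [0.0623 0.0579]
pivot [ 0.4597 -0.3552  0.013 ] [ 0.4631 -0.3539  0.013 ] (array([ 0.4602, -0.3552,  0.0084]), np.float64(0.0016260740078175159))
tip [ 0.4897 -0.2883  0.013 ] [ 0.498  -0.2885  0.013 ] (array([ 0.4911, -0.2895,  0.0012]), np.float64(0.0007005739637594172))
[([341, 136, 7, 7, 39], array([343.7, 139.1])), ([242, 209, 5, 12, 51], array([243.9, 214.4])), ([375, 234, 19, 10, 67], array([383.9, 237.9])), ([371, 240, 18, 12, 64], array([379. , 245.5]))]
[([360, 3, 15, 26, 314], array([367.1,  15.2])), ([325, 223, 6, 14, 68], array([327.8, 229. ])), ([173, 230, 23, 10, 93], array([184.1, 234.4])), ([169, 238, 25, 9, 100], array([180.7, 242.4])), ([231, 309, 8, 9, 58], array([234.3, 312.7]))]
```

{"method": "drive_tool", "body": {
  "steps": [85, 3, 6, -32, 0, 85, 0, 0, -35, 0, 85, 0, 0, -32, 0, 85, 0, 0, -25, 0, 85, 0, 0, -10, 0]
}}

```text
clock: 10.72
position: [0.4391, -0.402, 0.0235]
tool_rot: [-1.584, 0.028, -0.436]
force: [-0.1, 0.4, -0.4]
grip_width: 0.0846
```

{"method": "drive_tool", "body": {
  "steps": [85, 0, 0, -5, 0, 60, 0, 0, -2, 0, 55, 0, 0, 0, 0, 55, 0, 0, 0, 0, 55, 0, 0, 0, 0]
}}

```text
clock: 11.13
position: [0.4413, -0.4029, 0.0207]
tool_rot: [-1.585, 0.023, -0.436]
force: [1.2, 0.1, 0.6]
grip_width: 0.055
```

{"method": "drive_tool", "body": {
  "steps": [55, -5, -6, 0, 0, 55, 0, 0, -4, 0, 0, 0, 0, 0, 0, 0, 0, 0, 0, 0, 0, 0, 0, 0, 0],
  "grip_force": 80
}}

```text
clock: 11.55
position: [0.4355, -0.4089, 0.0156]
tool_rot: [-1.585, 0.025, -0.436]
force: [-3.7, -2.2, 6.1]
grip_width: 0.0419
```

{"method": "drive_tool", "body": {
  "steps": [0, 0, 0, 0, 0, 0, 0, 0, 0, 0, 0, 0, 0, 4, 0, 0, 0, 0, 8, 0, 0, 0, 0, 15, 0]
}}

```text
clock: 11.97
position: [0.4354, -0.4077, 0.0422]
tool_rot: [-1.583, 0.026, -0.435]
force: [0.1, -0.1, -2.4]
grip_width: 0.0419
```

{"method": "drive_tool", "body": {
  "steps": [0, 0, 0, 35, 0, 0, 0, 0, 35, 0, 0, 10, 30, 35, -6.5, 0, 10, 30, 35, -6.5, 0, 10, 30, 35, -6.5]
}}

```text
clock: 12.38
position: [0.4625, -0.3273, 0.2078]
tool_rot: [-1.584, 0.024, -0.781]
force: [-0.3, -1.3, -1.9]
grip_width: 0.042
```

{"method": "drive_tool", "body": {
  "steps": [0, 10, 38, 0, -6.5, 0, 10, 38, 0, -6.5, 0, 10, 38, 0, -6.5, 0, 10, 38, 0, -6.5, 0, 10, 38, 0, -6.5]
}}

```text
clock: 12.8
position: [0.5124, -0.1366, 0.2065]
tool_rot: [-1.584, 0.024, -1.348]
force: [1.7, 1.1, -2.6]
grip_width: 0.0417
```

{"method": "drive_tool", "body": {
  "steps": [0, 2, 38, 0, -6.4, 0, 2, 38, 0, -6.3, 0, 0, 38, 0, 0, 0, 0, 38, 0, 0, 0, 0, 38, 0, 0]
}}

```text
clock: 13.22
position: [0.5158, 0.0534, 0.2065]
tool_rot: [-1.584, 0.024, -1.564]
force: [1.3, 0.0, -2.6]
grip_width: 0.042
```

```bash
python3 - <<'E'
from h import *
import pickle
f=cam('top'); s=cam('scene'); pickle.dump((f,s),open('c4.pkl','wb'))
can=np.zeros((600,800,3),np.uint8)
def put(f,u0,u1,v0,v1,k,x,y):
    im=cv2.resize(f['frame'][v0:v1,u0:u1],None,fx=k,fy=k,interpolation=cv2.INTER_CUBIC)
    can[y:y+im.shape[0],x:x+im.shape[1]]=im[:600-y,:800-x]
put(f,195,315,105,225,3,0,0);put(s,270,402,150,320,3,402,0)
save('crop4',can)
q=monitor.observe();print(q['position'],q['tool_rot'],q['force'])
E
```

```text
[0.5157103  0.05822772 0.20698201] [-1.58250283  0.02718418 -1.55563352] [ 0.93693243 -1.69730615 -1.35939016]
```

View pics/crop4.png

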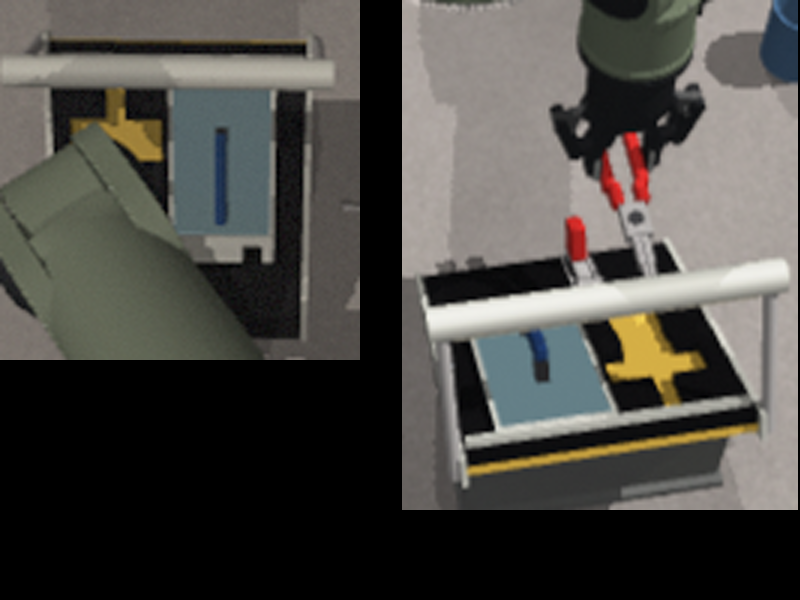

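```bash
python3 - <<'E'
from h import *
import pickle
np.set_printoptions(precision=4,suppress=True)
f,s=pickle.load(open('c4.pkl','rb'))
T=np.array([.5157,.0565,.207])
for a in(0,-5,-10,-20,10):
    c,n=np.cos(np.radians(a)),np.sin(np.radians(a))
    g=lambda x,h:T+np.array([x*c-h*n,0,x*n+h*c])
    print(a,'pivot',proj(s,g(60,-1.6)),'tip',proj(s,g(135,-4.)))
E
```

```text
0 pivot [ 128.8443 -646.9698] tip [ 133.4829 -631.1035]
-5 pivot [ 101.2413 -855.191 ] tip [ 107.3651 -831.5085]
-10 pivot [   60.8577 -1159.4317] tip [   69.5512 -1121.4891]
-20 pivot [ -135.0796 -2633.2924] tip [ -107.6827 -2479.6572]
10 pivot [ 164.9537 -373.958 ] tip [ 167.9998 -365.9758]
```

```bash
python3 - <<'E'
from h import *
import pickle
np.set_printoptions(precision=1,suppress=True)
f,s=pickle.load(open('c4.pkl','rb'))
T=np.array([.5157,.0565,.207])
for a in(0,-5,-10,-20,10):
    c,n=np.cos(np.radians(a)),np.sin(np.radians(a))
    g=lambda x,h:T+np.array([x*c-h*n,0,x*n+h*c])
    print(a,'pivot',proj(s,g(.06,-.0016)),'tip',proj(s,g(.135,-.004)))
E
```

```text
0 pivot [345.4 221.8] tip [351.4 246.2]
-5 pivot [345.2 222.7] tip [350.9 248.2]
-10 pivot [344.9 223.5] tip [350.3 249.7]
-20 pivot [344.3 224.5] tip [348.8 251.7]
10 pivot [345.7 219.5] tip [352.3 241.3]
```

{"method": "drive_tool", "body": {
  "steps": [0, 22, 0, 0, 0, 0, 22, 0, 0, 0, 0, 22, 0, 0, 0, 0, 22, 0, 0, 0, 0, 0, 0, 0, 0]
}}

```text
clock: 13.73
position: [0.6071, 0.0513, 0.206]
tool_rot: [-1.583, 0.026, -1.565]
force: [-1.0, -0.0, -2.5]
grip_width: 0.0425
```

```bash
python3 - <<'E'
from h import *
import pickle
np.set_printoptions(precision=4,suppress=True)
s=cam('scene'); s=cam('scene'); q=monitor.observe(); pickle.dump(s,open('s5.pkl','wb'))
print(q['position'],q['tool_rot'],q['force'])
im=cv2.resize(s['frame'][190:310,285:395],None,fx=5,fy=5,interpolation=cv2.INTER_CUBIC); save('crop5',im)
T=q['position']
for x,h in((.06,-.0016),(.135,-.004),(.06,-.0156)): print(((proj(s,T+[x,.007*x,h])-[285,190])*5+2))
E
```

```text
[0.6043 0.0515 0.2057] [-1.5845  0.0252 -1.564 ] [-0.2758  0.0646 -3.581 ]
[331.6529 305.8293]
[364.9228 436.8286]
[328.8314 318.8923]
```

View pics/crop5.png

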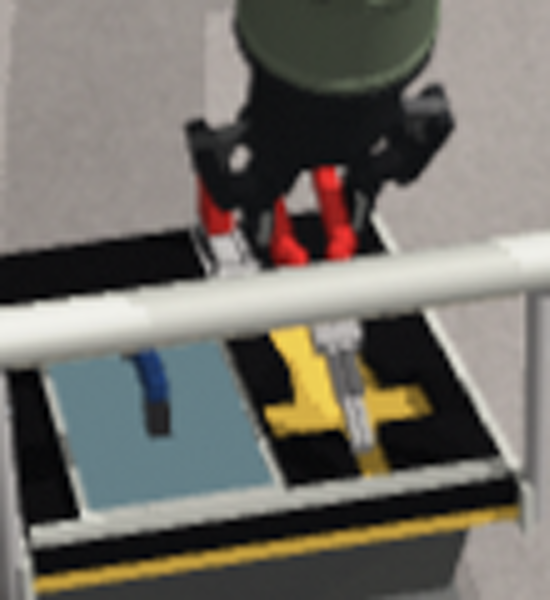

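{"method": "drive_tool", "body": {
  "steps": [0, 8, 5, 0, 0, 0, 8, 5, 0, 0, 0, 0, 0, -8, 0, 0, 0, 0, 0, 0, 0, 0, 0, 0, 0]
}}

```text
clock: 14.25
position: [0.6199, 0.0612, 0.1966]
tool_rot: [-1.586, 0.024, -1.564]
force: [0.4, -0.4, -2.8]
grip_width: 0.0422
```

```bash
python3 - <<'E'
from h import *
import pickle
np.set_printoptions(precision=4,suppress=True)
s=cam('scene'); s=cam('scene'); q=monitor.observe()
print(q['position'],q['tool_rot'],q['force'],q['qd'].round(3))
im=cv2.resize(s['frame'][235:295,325:385],None,fx=9,fy=9,interpolation=cv2.INTER_CUBIC); save('crop6',im)
pr=lambda X:(proj(s,X)-[325,235])*9+4
T=q['position']
for x,h in((.06,-.0016),(.135,-.0046)): print('held',pr(T+[x,.007*x,h]))
for X in((.7575,.0622,.1659),(.6925,.0617,.1284)): print('goal',pr(X),pr(np.array(X)+[-.006,0,.0104]))
E
```

```text
[0.6201 0.061  0.1971] [-1.5848  0.0241 -1.5645] [-0.1434  0.6228 -2.7949] [ 0.001 -0.003 -0.001 -0.004 -0.001 -0.001 -0.001]
held [278.4834 203.6635]
held [339.3674 442.2357]
goal [330.4492 490.2617] [330.0557 455.4524]
goal [263.2273 346.9086] [262.5833 313.2256]
```

View pics/crop6.png

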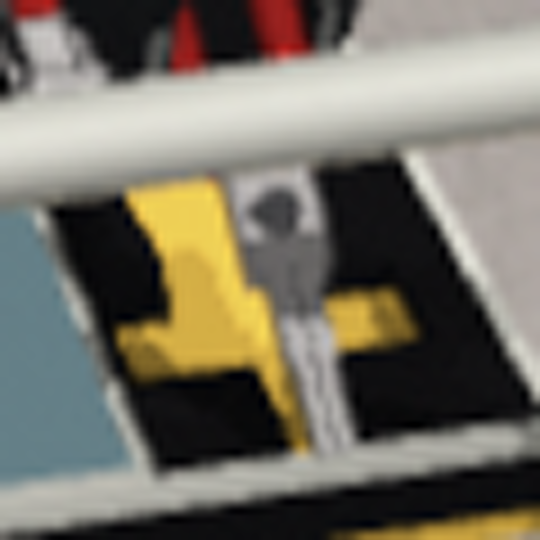

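```bash
python3 - <<'E'
from h import *
import pickle
np.set_printoptions(precision=4,suppress=True)
t=pickle.load(open('top2.pkl','rb'));s=pickle.load(open('scene2.pkl','rb'))
O=np.array([.680,.002,.135]); n=np.array([-.5,0,.8660])
def tp(f,u,v,h=0):
    p,d=ray(f,u,v); o=O+h*n; q=p+d*((o-p)@n)/(d@n); r=q-O; return np.array([r@[.866,0,.5],r[1]+.002])
def P(x,y,h=0): return O+np.array([.866,0,.5])*x+np.array([0,y-.002,0])+h*n
# rectify the face at 0.5 mm/px in tray coords (x up the picture), measure yellow extents
for nm,f in(('top',t),('scene',s)):
    xs=np.arange(.10,-.12,-.0005); ys=np.arange(.13,-.01,-.0005)
    M=np.array([[proj(f,P(x,y)) for y in ys] for x in xs],np.float32)
    im=cv2.remap(f['frame'],M[...,0],M[...,1],cv2.INTER_LINEAR)
    h=cv2.cvtColor(im,cv2.COLOR_RGB2HSV); m=cv2.inRange(h,(15,100,70),(35,255,255))>0
    for x in(.06,.05,.04,.02,.01,0,-.02,-.03,-.07,-.08):
        r=np.where(m[int((.10-x)/.0005)])[0]
        if len(r): print(nm,x,'y',ys[r[0]].round(4),ys[r[-1]].round(4),'mid',((ys[r[0]]+ys[r[-1]])/2).round(4),'w',(ys[r[0]]-ys[r[-1]]).round(4))
    for y in(.1,.095,.09,.08,.06,.045,.03,.025,.02):
        c=np.where(m[:,int((.13-y)/.0005)])[0]
        if len(c): print(nm,'y',y,'x',xs[c[0]].round(4),xs[c[-1]].round(4))
    cv2.imwrite('pics/rect_%s.png'%nm,im[:,:,::-1])
E
```

```text
top 0.06 y 0.069 0.0555 mid 0.0622 w 0.0135
top 0.05 y 0.072 0.054 mid 0.063 w 0.018
top 0.04 y 0.0725 0.053 mid 0.0627 w 0.0195
top 0.02 y 0.107 0.018 mid 0.0625 w 0.089
top 0.01 y 0.107 0.018 mid 0.0625 w 0.089
top 0 y 0.107 0.0175 mid 0.0622 w 0.0895
top -0.02 y 0.0865 0.038 mid 0.0622 w 0.0485
top -0.03 y 0.0845 0.0395 mid 0.062 w 0.045
top -0.07 y 0.086 0.037 mid 0.0615 w 0.049
top -0.08 y 0.086 0.037 mid 0.0615 w 0.049
top y 0.1 x 0.0295 -0.0125
top y 0.095 x 0.0295 -0.0135
top y 0.09 x 0.0295 -0.0135
top y 0.08 x 0.0295 -0.0895
top y 0.06 x 0.0605 -0.091
top y 0.045 x 0.0295 -0.091
top y 0.03 x 0.0295 -0.0125
top y 0.025 x 0.03 -0.013
top y 0.02 x 0.0295 -0.0125
scene 0.06 y 0.068 0.053 mid 0.0605 w 0.015
scene 0.05 y 0.068 0.0525 mid 0.0602 w 0.0155
scene 0.04 y 0.0705 0.052 mid 0.0612 w 0.0185
scene 0.02 y 0.103 0.0165 mid 0.0597 w 0.0865
scene 0.01 y 0.103 0.016 mid 0.0595 w 0.087
scene 0 y 0.0825 0.0345 mid 0.0585 w 0.048
scene -0.02 y 0.0805 0.037 mid 0.0587 w 0.0435
scene -0.03 y 0.08 0.0385 mid 0.0592 w 0.0415
scene -0.07 y 0.08 0.0385 mid 0.0592 w 0.0415
scene y 0.1 x 0.032 0.0035
scene y 0.095 x 0.0325 0.002
scene y 0.09 x 0.034 0.0015
scene y 0.08 x 0.0335 -0.07
scene y 0.06 x 0.0785 -0.071
scene y 0.045 x 0.034 -0.071
scene y 0.03 x 0.034 0.0025
scene y 0.025 x 0.033 0.003
scene y 0.02 x 0.033 0.0025
```

{"method": "drive_tool", "body": {
  "steps": [0, 1, 0, -8, 0, 0, 0.5, 0, -7, 0, 0, 1, 0, -8, 0, 0, 1, 0, -8, 0, 0, 1, 0, -8, 0],
  "grip_force": 40
}}

```text
clock: 14.77
position: [0.6252, 0.0613, 0.1577]
tool_rot: [-1.584, 0.024, -1.564]
force: [-6.7, -0.9, 2.2]
grip_width: 0.0421
```

{"method": "drive_tool", "body": {
  "steps": [0, 1.5, 0, -7, 0, 0, 1.5, 0, -7, 0, 0, 1.5, 0, -7, 0, 0, 1, 0, -4, 0, 0, 0, 0, 0, 0]
}}

```text
clock: 15.18
position: [0.6303, 0.0608, 0.1322]
tool_rot: [-1.585, 0.024, -1.565]
force: [-3.2, -1.1, 1.2]
grip_width: 0.0421
```

```bash
python3 - <<'E'
from h import *
np.set_printoptions(precision=4,suppress=True)
f=cam('top');s=cam('scene'); q=monitor.observe()
print(q['position'],q['tool_rot'],q['force'],q['grip_width'])
im=cv2.resize(s['frame'][200:310,285:395],None,fx=5,fy=5,interpolation=cv2.INTER_CUBIC); save('crop7',im)
pr=lambda X:(proj(s,X)-[285,200])*5+2
n=np.array([-.5,0,.866])
for X in((.7588,.062,.1666),(.6938,.0614,.1291)): print('goal',pr(np.array(X)+.012*n))
E
```

```text
[0.6301 0.0609 0.1329] [-1.5854  0.0239 -1.565 ] [-5.4684 -1.5907  0.6227] 0.04230675111694305
goal [383.5147 429.5764]
goal [345.7936 350.4249]
```

View pics/crop7.png

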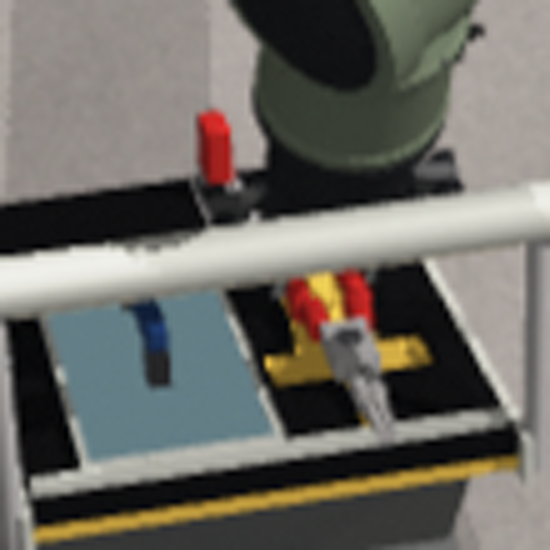

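```bash
python3 - <<'E'
from h import *
np.set_printoptions(precision=4,suppress=True,linewidth=200)
s=cam('scene'); O=np.array([.680,.002,.135]); n=np.array([-.5,0,.8660])
def P(x,y,h=0): return O+np.array([.866,0,.5])*x+np.array([0,y-.002,0])+h*n
ys=np.arange(.110,.010,-.0015); print('y0 .110 step -.0015')
for h in(0,.006):
  for x in(.075,.07,.065,.06,.055,.05,.045,.04,.03,.02,.01,0,-.01):
    M=np.array([[proj(s,P(x,y,h)) for y in ys]],np.float32); c=cv2.remap(s['frame'],M[...,0],M[...,1],cv2.INTER_LINEAR)
    H=cv2.cvtColor(c,cv2.COLOR_RGB2HSV)[0]
    print(h,x,''.join('Y' if 15<a<35 and b>100 and v>70 else 'R' if (a<8 or a>172) and b>140 else '.' if v<55 else 'g' if v<130 else 'W' for a,b,v in H))
E
```

```text
y0 .110 step -.0015
0 0.075 ...........................ggWWWWWgggYY..........................gW
0 0.07 ...........................ggWWWWWgggYg.........................ggW
0 0.065 ...........................ggWWgWWgggg..........................ggW
0 0.06 ..........................ggWWWWWWgggg...........................gW
0 0.055 ..........................gWWWWWWWgggg...........................gW
0 0.05 .........................ggWWWWWWWWggg...........................gg
0 0.045 .........................ggWWWWWWWWggg...........................gg
0 0.04 .........................ggggggWWWWgggg..........................gg
0 0.03 ......YYYYYYYYYYYYYYYYYYWggggggggggggggggYYYYYYYYYYYYYYYYYYYYY...gg
0 0.02 .....YYYYYYYYYYYYYYYYYWWWWWWWggggggggggggYYYYYYYYYYYYYYYYYYYYYY...g
0 0.01 .....YYYYYYYYYYYYYYYYYWWWWWWWgggggggggggYYYYYYYYYYYYYYYYYYYYYYY...g
0 0 ..................gYYWWWWgggggggggggggggYYYYYYYYYYY..............gg
0 -0.01 ..................RggWWWWgggggggggWWWgggRRRgYYYYY................gg
0.006 0.075 ............................ggWWWWWWgggg..........................g
0.006 0.07 ............
[... 225 characters left out ...]
5 ..........................ggWWWWWWWWggg...........................g
0.006 0.05 ..........................gggggggWWWgggg..........................g
0.006 0.045 ..........................gggggggWWgggggg.........................g
0.006 0.04 ........ggYYYYYYYYYYYYYYYggggggggggggggggggYYYYYYYYgYYYYYYYYYYg...g
0.006 0.03 ......gYYYYYYYYYYYYYYYYYWWWWWWggggggggggggYYYYYYYYYYYYYYYYYYYYYY...
0.006 0.02 ......gYYYYYYYYYYYYYYYYWWWWWWWWgggggggggggYYYYYYYYYYYYYYYYYYYYYYg..
0.006 0.01 ............ggggggg.YYWWWWWgggggggggggggggYYYYYYYYYY..............g
0.006 0 ...................RggWWWWggggggggggWWWggRRRgYYYYYg...............g
0.006 -0.01 ..................RRRRWWWWWWWWWWWWWWWWWRRRRRgYYYYY................g
```

```bash
python3 - <<'E'
from h import *
np.set_printoptions(precision=1,suppress=True)
s=cam('scene'); pr=lambda X:(proj(s,X)-[285,200])*5+2
for th in(18,21,24,26,28):
    a=np.radians(th);c,n=np.cos(a),np.sin(a); A=np.array([.630,.061,.1273])
    g=lambda x,h:A+np.array([x*c-h*n,0.007*x,x*n+h*c])
    print(th,'pivot',pr(g(.06,.004)),'tip',pr(g(.135,.001)),'tipbot z,x',g(.135,-.01))
E
```

```text
18 pivot [347.1 338.4] tip [384.1 444.9] tipbot z,x [0.8 0.1 0.2]
21 pivot [347.2 333.8] tip [384.6 435. ] tipbot z,x [0.8 0.1 0.2]
24 pivot [347.2 329.1] tip [384.9 424.6] tipbot z,x [0.8 0.1 0.2]
26 pivot [347.1 325.8] tip [385.1 417.4] tipbot z,x [0.8 0.1 0.2]
28 pivot [347.1 322.4] tip [385.1 409.9] tipbot z,x [0.8 0.1 0.2]
```

{"method": "drive_tool", "body": {
  "steps": [0, 0.3, 0, -3, 0, 0, 0.3, 0, -3, 0, 0, 0.3, 0, -3, 0, 0, 0.3, 0, -2, 0, 0, 0, 0, 0, 0]
}}

```text
clock: 15.8
position: [0.6321, 0.0614, 0.1244]
tool_rot: [-1.583, 0.024, -1.565]
force: [-13.5, -2.6, 36.6]
grip_width: 0.0419
```

{"method": "drive_tool", "body": {
  "steps": [0, -0.3, 0, 2, 0, 60, 0, 0, 0, 0, 60, 0, 0, 0, 0, 60, 0, 0, 0, 0, 60, -5, 0, 10, 0]
}}

```text
clock: 16.22
position: [0.6258, 0.0609, 0.1326]
tool_rot: [-1.587, 0.024, -1.565]
force: [-0.3, -0.1, -0.3]
grip_width: 0.0599
```

{"method": "drive_tool", "body": {
  "steps": [60, -10, 0, 20, 0, 60, -5, 0, 20, 0, 18, 0, 0, 0, 0, 18, 0, 0, 0, 0, 18, 0, 0, 0, 0]
}}

```text
clock: 16.63
position: [0.6112, 0.0609, 0.1741]
tool_rot: [-1.584, 0.024, -1.565]
force: [-0.4, 0.8, -0.2]
grip_width: 0.0242
```

```bash
python3 - <<'E'
from h import *
np.set_printoptions(precision=4,suppress=True)
s=cam('scene'); q=monitor.observe()
print(q['position'],q['tool_rot'],q['force'],q['grip_width'])
im=cv2.resize(s['frame'][200:310,285:395],None,fx=5,fy=5,interpolation=cv2.INTER_CUBIC); save('crop8',im)
pr=lambda X:(proj(s,X)-[285,200])*5+2
n=np.array([-.5,0,.866]);u=np.array([.866,.007,.5]); S=np.array([.6938,.0614,.1291])
for d in(0,.003,.006,.012): print(d,'pivot top',pr(S+(.014+d)*n),'tip top',pr(S+.075*u+.011*n),'handle front ends',pr(S-.025*u+.0157*np.array([0,1,0])+(.016+d*1.3)*n))
E
```

```text
[0.6111 0.0609 0.1737] [-1.5851  0.024  -1.5647] [-0.1445 -0.6638  0.7874] 0.0179223528141658
0 pivot top [345.7334 347.2907] tip top [383.3667 431.1265] handle front ends [362.1539 315.6516]
0.003 pivot top [345.6431 342.5815] tip top [383.3667 431.1265] handle front ends [362.0594 309.5875]
0.006 pivot top [345.5525 337.8629] tip top [383.3667 431.1265] handle front ends [361.9647 303.5078]
0.012 pivot top [345.3709 328.3972] tip top [383.3667 431.1265] handle front ends [361.7745 291.3013]
```

View pics/crop8.png

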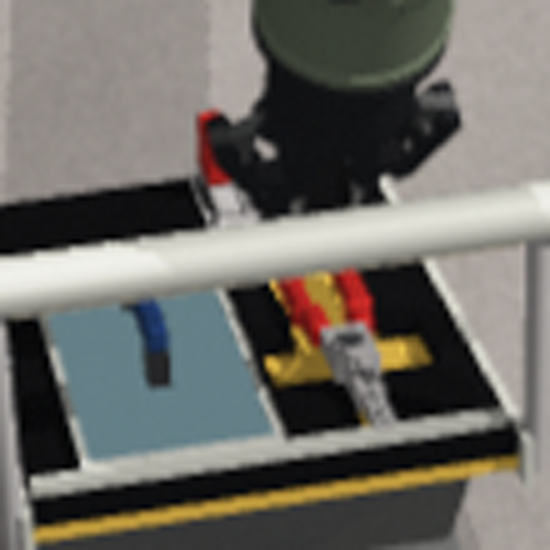

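{"method": "drive_tool", "body": {
  "steps": [18, 5, 0, -14, 0, 18, 5.5, 0, -12, 0, 18, 1.5, 0, -2.6, 0, 18, 1.5, 0, -2.6, 0, 18, 0, 0, 0, 0]
}}

```text
clock: 17.1
position: [0.6247, 0.0613, 0.1419]
tool_rot: [-1.586, 0.024, -1.564]
force: [0.4, -0.3, 0.2]
grip_width: 0.0183
```

{"method": "drive_tool", "body": {
  "steps": [18, 1, 0, -1.7, 0, 18, 1, 0, -1.7, 0, 18, 0, 0, 0, 0, 18, 0, 0, 0, 0, 18, 0, 0, 0, 0]
}}

```text
clock: 17.52
position: [0.6268, 0.0612, 0.1398]
tool_rot: [-1.584, 0.024, -1.565]
force: [-0.9, 0.6, 0.4]
grip_width: 0.0184
```

{"method": "drive_tool", "body": {
  "steps": [18, 1, 0, -1.7, 0, 18, 1, 0, -1.7, 0, 18, 0, 0, 0, 0, 18, 0, 0, 0, 0, 18, 0, 0, 0, 0]
}}

```text
clock: 17.93
position: [0.6289, 0.0611, 0.1362]
tool_rot: [-1.584, 0.024, -1.565]
force: [-0.8, 0.2, 0.6]
grip_width: 0.0183
```

{"method": "drive_tool", "body": {
  "steps": [18, 1, 0, -1.7, 0, 18, 0.5, 0, -0.9, 0, 18, 0, 0, 0, 0, 18, 0, 0, 0, 0, 18, 0, 0, 0, 0]
}}

```text
clock: 18.35
position: [0.6301, 0.0613, 0.1341]
tool_rot: [-1.585, 0.024, -1.565]
force: [-6.8, -0.8, 12.0]
grip_width: 0.0182
```

{"method": "drive_tool", "body": {
  "steps": [18, 0.5, 0, -0.9, 0, 18, 0.5, 0, -0.9, 0, 18, 0, 0, 0, 0, 18, 0, 0, 0, 0, 18, 0, 0, 0, 0]
}}

```text
clock: 18.77
position: [0.6304, 0.0614, 0.1336]
tool_rot: [-1.586, 0.023, -1.564]
force: [-20.6, -3.6, 36.5]
grip_width: 0.0181
```

{"method": "drive_tool", "body": {
  "steps": [18, 0.5, 0, -0.9, 0, 18, 0.5, 0, -0.9, 0, 18, 0, 0, 0, 0, 18, 0, 0, 0, 0, 18, 0, 0, 0, 0]
}}

```text
clock: 19.18
position: [0.6307, 0.0615, 0.1331]
tool_rot: [-1.587, 0.022, -1.564]
force: [-35.3, -5.7, 63.6]
grip_width: 0.0181
```

{"method": "drive_tool", "body": {
  "steps": [18, -5, 0, 8.7, 0, 18, -10, 0, 20, 0, 18, -10, 0, 30, 0, 18, -20, -20, 30, 0, 18, -20, -38, 0, 0]
}}

```text
clock: 19.6
position: [0.5692, 0.0085, 0.2236]
tool_rot: [-1.578, 0.026, -1.559]
force: [2.3, -0.3, 0.7]
grip_width: 0.0178
```

{"method": "drive_tool", "body": {
  "steps": [18, -20, -40, 0, 0, 18, -20, -40, 0, 0, 18, -15, -40, 0, 0, 18, -15, -40, 0, 0, 18, -15, -40, 0, 0]
}}

```text
clock: 20.02
position: [0.4858, -0.1892, 0.2189]
tool_rot: [-1.584, 0.024, -1.565]
force: [1.7, -0.6, 0.9]
grip_width: 0.0184
```

{"method": "drive_tool", "body": {
  "steps": [18, -10, -40, 0, 0, 18, -10, -40, 0, 0, 18, -10, -40, 0, 0, 18, 0, 0, 0, 0, 18, 0, 0, 0, 0]
}}

```text
clock: 20.43
position: [0.4558, -0.3096, 0.2183]
tool_rot: [-1.585, 0.024, -1.569]
force: [0.3, 1.5, 0.7]
grip_width: 0.0177
```

```bash
python3 - <<'E'
from h import *
import pickle
np.set_printoptions(precision=4,suppress=True)
f=cam('top'); s=cam('scene'); pickle.dump((f,s),open('c9.pkl','wb')); q=monitor.observe()
print(q['position'],q['force'])
can=np.zeros((600,800,3),np.uint8)
a=cv2.resize(f['frame'][120:220,210:290],None,fx=5,fy=5,interpolation=cv2.INTER_CUBIC);b=cv2.resize(s['frame'][215:315,300:378],None,fx=5,fy=5,interpolation=cv2.INTER_CUBIC)
can[:500,:400]=a;can[:500,405:795]=b; save('crop9',can)
n=np.array([-.5,0,.866]);u=np.array([.866,.007,.5]); S=np.array([.6938,.0614,.1291])
pt=lambda X:(proj(f,X)-[210,120])*5+2
ps=lambda X:(proj(s,X)-[300,215])*5+[407,2]
for d in(0,.004,.012): print(d,*[(pt(X),ps(X)) for X in(S+(.014+d*.6)*n,S+.075*u+.011*n,S-.097*u+(.016+1.5*d)*n)])
E
```

```text
[ 0.457  -0.3068  0.2187] [1.2361 0.2691 0.0005]
0 (array([120.9063, 158.2175]), array([675.7334, 272.2907])) (array([118.1628,  31.4025]), array([713.3667, 356.1265])) (array([124.6486, 314.8202]), array([632.1781, 177.9181]))
0.004 (array([120.4649, 159.2597]), array([675.6611, 268.5241])) (array([118.1628,  31.4025]), array([713.3667, 356.1265])) (array([123.5828, 317.9725]), array([631.9254, 168.8684]))
0.012 (array([119.5781, 161.3538]), array([675.5162, 260.9728])) (array([118.1628,  31.4025]), array([713.3667, 356.1265])) (array([121.4265, 324.3505]), array([631.4173, 150.666 ]))
```

View pics/crop9.png

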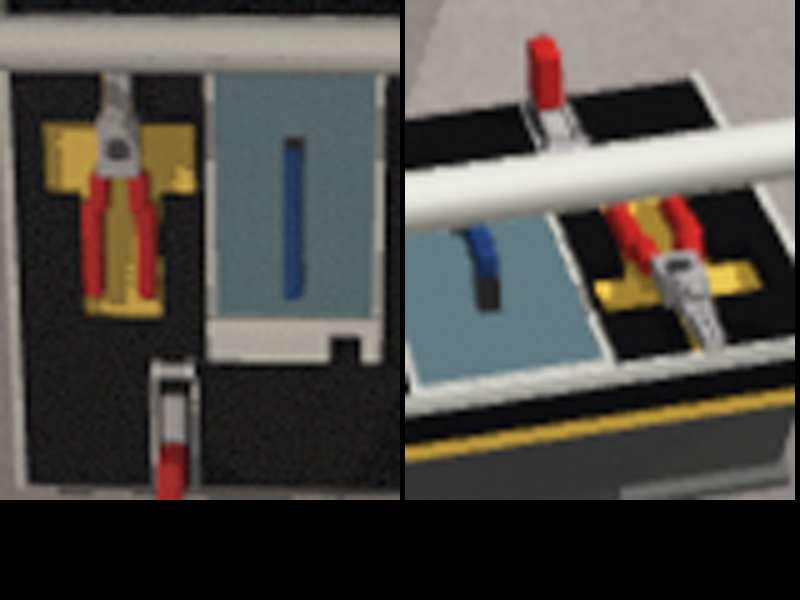

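```bash
python3 - <<'E'
from h import *
import pickle
np.set_printoptions(precision=4,suppress=True)
f,s=pickle.load(open('c9.pkl','rb'))
a=lambda x,y:(210+x/5-.4,120+y/5-.4); b=lambda x,y:(300+(x-405)/5-.4,215+y/5-.4)
n=np.array([-.5,0,.866]);u=np.array([.866,.007,.5]); S=np.array([.6938,.0614,.1291])
loc=lambda X:np.array([(X-S)@u,(X-S)[1],(X-S)@n])*1000
H,e=tri(f,a(119,150),s,b(678,263)); print('pivot hole in seat frame mm',loc(H),e)
for nm,p,q in(('relief TL',(43,124),(745,262)),('relief TR-22?',(194,192),(598,288)),('bar lower end',(293,297),(0,0)),):
    if q[0]: X,e=tri(f,a(*p),s,b(*q)); print(nm,loc(X),e)
# handle end: top view ray hit y=.062, choose point 97 mm (and +2 up) from pivot hole
for pv in(299,301):
  p,d=ray(f,*a(120,pv))
  for th in(24,26,28,30,32,34,36,38,40):
    t=np.radians(th); hd=np.array([np.cos(t),0.007,np.sin(t)]); hn=np.array([-np.sin(t),0,np.cos(t)])
    E=H-.097*hd+.002*hn; print(pv,th,(proj(f,E)-[210,120])*5+2,'tip loc',loc(H+.075*hd-.014*hn),'end loc',loc(E-.016*hn)) if pv==299 else None
  
h=cv2.cvtColor(f['frame'],cv2.COLOR_RGB2HSV); m=cv2.inRange(h,(0,150,60),(6,255,255)); m[:,:215]=0;m[:,250:]=0;m[200:]=0
k,_,st,ce=cv2.connectedComponentsWithStats(m); print([(st[i].tolist(),ce[i].round(1)) for i in range(1,k) if st[i,4]>15])
E
```

```text
pivot hole in seat frame mm [ 7.8113 -0.3928 24.9511] 0.00035219924968330103
relief TL [22.8727 37.7155 29.4686] 0.0115320118606272
relief TR-22? [-25.2689 -39.5416  -5.9565] 0.004122342472191716
299 24 [121.2563 312.4383] tip loc [80.9388  0.1322  3.1877] end loc [-90.1234  -1.0718  21.1683]
299 26 [121.8789 311.2364] tip loc [81.6538  0.1322  5.7529] end loc [-89.9317  -1.0718  17.7529]
299 28 [122.4969 309.8478] tip loc [82.2789  0.1322  8.3416] end loc [-89.6209  -1.0718  14.3463]
299 30 [123.1098 308.2753] tip loc [82.8132  0.1322 10.9504] end loc [-89.1915  -1.0718  10.9526]
299 32 [123.7168 306.5219] tip loc [83.2561  0.1322 13.5763] end loc [-88.6439  -1.0718   7.576 ]
299 34 [124.3174 304.5908] tip loc [83.6071  0.1322 16.2161] end loc [-87.9787  -1.0718   4.2205]
299 36 [124.9108 302.4852] tip loc [83.8658  0.1322 18.8666] end loc [-87.1969  -1.0718   0.8902]
299 38 [125.4965 300.2086] tip loc [84.0318  0.1322 21.5244] end loc [-86.2993  -1.0718  -2.4107]
299 40 [126.0738 297.7645] tip loc [84.105   0.1322 24.1864] end loc [-85.2871  -1.0718  -5.6783]
[([226, 155, 6, 24, 108], array([228.3, 166.8])), ([236, 155, 6, 25, 79], array([238.7, 165.8]))]
```

{"method": "drive_tool", "body": {
  "steps": [60, 17, 37, -3, 0, 60, 17, 37, -3, 0, 60, 17, 37, -3, 0, 60, 17, 37, -3, 0, 60, 17, 37, -3, 0]
}}

```text
clock: 20.95
position: [0.5424, -0.119, 0.2039]
tool_rot: [-1.584, 0.024, -1.563]
force: [0.5, -1.0, -0.2]
grip_width: 0.0602
```

{"method": "drive_tool", "body": {
  "steps": [62, 17, 37, -3, 0, 62, 17, 37, -3, 0, 62, 17, 37, -3, 0, 62, 17, 37, -3, 0, 62, 17, 36, -3, 0]
}}

```text
clock: 21.37
position: [0.6269, 0.0656, 0.1888]
tool_rot: [-1.584, 0.024, -1.562]
force: [0.8, -0.8, 0.5]
grip_width: 0.0622
```

{"method": "drive_tool", "body": {
  "steps": [62, 2, 0, -15, 0, 62, 3, 0, -15, 0, 62, 3, 0, -14, 0, 62, 0, 0, -10, 0, 62, 0, 0, 0, 0]
}}

```text
clock: 21.78
position: [0.6336, 0.0605, 0.1322]
tool_rot: [-1.588, 0.024, -1.566]
force: [-0.2, -0.4, 0.6]
grip_width: 0.0619
```

{"method": "drive_tool", "body": {
  "steps": [62, 2, 0, -2, 0, 62, 0, 0, -2, 0, 0, 0, 0, 0, 0, 0, 0, 0, 0, 0, 0, 0, 0, 0, 0],
  "grip_force": 100
}}

```text
clock: 22.2
position: [0.637, 0.0612, 0.132]
tool_rot: [-1.583, 0.023, -1.565]
force: [-5.2, -3.6, 13.0]
grip_width: 0.0385
```

{"method": "drive_tool", "body": {
  "steps": [0, 0, 0, 0, 0, 0, 0, 0, 0, 0, 0, -0.5, 0, 1, 0, 0, -0.5, 0, 1, 0, 0, 0, 0, 0, 0]
}}

```text
clock: 22.62
position: [0.636, 0.0617, 0.1332]
tool_rot: [-1.583, 0.024, -1.565]
force: [1.9, -0.8, 1.0]
grip_width: 0.038
```

{"method": "drive_tool", "body": {
  "steps": [0, -1, 0, 2, 0, 0, -1.5, 0, 2.5, 0, 0, -1.5, 0, 2.5, 0, 0, -2, 0, 3, 0, 0, 0, 0, 0, 0]
}}

```text
clock: 23.03
position: [0.6294, 0.0617, 0.1433]
tool_rot: [-1.584, 0.024, -1.564]
force: [-0.1, -0.7, -2.3]
grip_width: 0.0375
```

```bash
python3 - <<'E'
from h import *
import pickle
np.set_printoptions(precision=4,suppress=True)
s=cam('scene'); s=cam('scene'); q=monitor.observe(); print(q['position'],q['force'],q['grip_width'])
s0=pickle.load(open('c9.pkl','rb'))[1]
# patch match of the pivot block between the two pictures
p=s0['frame'][258:278,342:366]; r=cv2.matchTemplate(s['frame'][235:300,320:385],p,cv2.TM_CCOEFF_NORMED); _,v,_,l=cv2.minMaxLoc(r)
print('pivot patch moved px',l[0]+320-342,l[1]+235-258,v)
pickle.dump(s,open('s10.pkl','wb'))
E
```

```text
[0.6297 0.0616 0.1429] [ 0.5674  0.7306 -2.1933] 0.03816919803612307
pivot patch moved px 1 0 0.7984887957572937
```

{"method": "drive_tool", "body": {
  "steps": [0, -2.5, 0, -1, 0, 0, -2.5, 0, -1, 0, 0, -2, 0, -1, 0, 0, 0, 0, 0, 0, 0, 0, 0, 0, 0]
}}

```text
clock: 23.55
position: [0.6226, 0.0617, 0.1396]
tool_rot: [-1.585, 0.024, -1.565]
force: [-0.8, -0.0, -2.7]
grip_width: 0.0377
```

```bash
cat > m.py <<'E'
from h import *
import pickle,sys
def cls(c):
    H=cv2.cvtColor(c,cv2.COLOR_RGB2HSV)
    return [''.join('Y' if 15<a<35 and b>100 and v>70 else 'R' if (a<8 or a>172) and b>140 and v>60 else '.' if v<55 else 'g' if v<130 else 'W' for a,b,v in r) for r in H]
if __name__=='__main__':
    s=cam('scene'); s=cam('scene'); q=monitor.observe(); print(q['position'].round(4),q['force'].round(1),q['grip_width'])
    s0=pickle.load(open('c9.pkl','rb'))[1]
    A=cls(s['frame'][248:290,335:378]);B=cls(s0['frame'][248:290,335:378])
    for i,(a,b) in enumerate(zip(A,B)): print(248+i,a,b)
E
python3 m.py
```

```text
[0.6228 0.0617 0.1397] [ 0.9  0.1 -2.6] 0.03810074662204567
248 WWWWWWWWWWWWWWWWWWWWWWWWWWWWWWWWWWWWWWWWWWW WWWWWWWWWWWWWWWWWWWWWWWWWWWWWWWWWWWWWWWWWWW
249 WWWWWWWWWWWWWWWWWWWWWWWWWWWWWWWWWWWWWWWWWWW WWWWWWWWWWWWWWWWWWWWWWWWWWWWWWWWWWWWWWWWWgg
250 WWWWWWWWWWWWWWWWWWWWWWWWWWWWWWWWWWWWWWgWWWW WWWWWWWWWWWWWWWWWWWWWWWWWWWWWWWWWWWgggggWWW
251 WWWWWWWWWWWWWWWWWWWWWWWWWWWWWWWggggWWWWWWWW WWWWWWWWWWWWWWWWWWWWWWWWWWWggggggggWWWWWWWW
252 WWWWWWWWWWWWWWWWWWWWWggWgggggggggggWWWWWWWW WWWWWWWWWWWWWWWWWWWWgggggggggggggggWWWWWWWW
253 WWWWWWWWWWWWWWgWWggWWWWgggggg......WWWWWWWW WWWWWWWWWWWWWWggggWWgggggg..g......WWWWWWWW
254 WWWWWWWgWWgWgWWYYggRRRRg...........gWWWWWWW WWWWWWWggggWWWWYWWRRRg.............gWWWWWWW
255 WgWgWWgggWWWYYYYYgRRRRRR............WWWWWWW ggggWgWWWWYYYYYYgRRRRR..............WWWWWWW
256 ggggYYgRRRRRWYYYYYRRRRRR............gWWWWWW ggggYgRRRWYYYYYYRRRRRR..............gWWWWWW
257 ....YYgRRRRRRWYYYYRRRRRR.............WWWWWW g...gRRRRRYYYYYYgRRRRRR..............WWWWWW
258 .....YYRRRRRRRYYYYgRRRRR.............gWWWWW .....RRRRRRYYYYYYRRRRRRR.............gWWWWW
259 .....YYgRRRRRRWYYYgRRRRR
[... 2123 characters left out ...]
.........ggg WWgWWg................YggWWWg..........gggW
283 WWWWWg................YYWWWWg...gggggggWWWW WWWWWg................YggWWWg...gggWWWWWWWW
284 WWWWWWg...............YYYYYYggggWWWWWWWWWWW WWWWWWg...............YYgWWWWWWWWWWWWWWWWWW
285 WWWWWWg............gggWWWWWWWWWWWWWWWWWWWWW WWWWWWg............gggWWWWWWWWWWWWWWWWWWWWW
286 WWWWWWg.....gggggWgWWWWWWWWWWWWWWWWWWWWWggg gWWWWWWg....gggWWWWWWWWWWWWWWWWWWWWWWWWWggg
287 WWWWWWWggggWWWWWWWWWWWWWWWWWWWWWWWWggggg... WWWWWWWggWWWWWWWWWWWWWWWWWWWWWWWWWgggggg...
288 WWWWWWWWWWWWWWWWWWWWWWWWWWWWgggggg......... WWWWWWWWWWWWWWWWWWWWWWWWWWWggggggg.........
289 WWWWWWWWWWWWWWWWWWWWWgggggg................ WWWWWWWWWWWWWWWWWWWWggggggg................
```

{"method": "drive_tool", "body": {
  "steps": [0, 0, -1, 0, 0, 0, 1, 0, -2, 0, 0, 1, 0, -2, 0, 0, 1.3, 0, -2, 0, 0, 0, 0, 0, 0]
}}

```text
clock: 24.07
position: [0.6261, 0.0608, 0.1332]
tool_rot: [-1.585, 0.024, -1.565]
force: [-0.2, 0.6, -1.2]
grip_width: 0.0379
```

```bash
python3 m.py | cut -c1-48 | sed -n '1p;7,40p'
```

```text
[0.626  0.0608 0.1335] [ 0.7  0.  -3.1] 0.037908
253 WWWWWWWWWWWWWWggWggggggggg.gg......WWWWWWWW 
254 WWWWWWWgWWgWgWWWggWRgggg...........gWWWWWWW 
255 gWWggggggWYYYYYYWRRRRRg.............WWWWWWW 
256 ggggggggRRWYYYYYYRRRRRR.............gWWWWWW 
257 ....YgggRRRYYYYYYgRRRRRR.............WWWWWW 
258 .....gRRRRRWWYYYYYRRRRRR.............gWWWWW 
259 .....gRRRRRRRWYYYYRRRRRR..............gWWWW 
260 ......RRRRRRRRYYYYRRRRRR...............WWWW 
261 .......RRRRRRRWYYYRRRRRR...............gWWW 
262 .......RRRRRRRRYYYgWWWRR................WWW 
263 ........gRRRRWWWWWWWWWWR................gWW 
264 ........YYRRRWWWWggggWWgg................WW 
265 ........YYgRRgWWgggggWWWY................gW 
266 ........gYYRRggWg.gggWWWYg................g 
267 .........YYYgggWggggWWWWWY.gYYYYYY........g 
268 .........YYYYYggWWWWWWWWWYYYYYYYYYY........ 
269 .........YYYYYggggWWWWWWWYYYYYYYYYY........ 
270 g........YYYYYYggggWgWWWWYYYYYYYYYYg....... 
271 g..YYYYYYYYYYYYgggggWWWWWYYYYYYYYYYY....... 
272 g..YYYYYYYYYYYYgggggggWWWYYYYYYYYYYY....... 
273 gg.YYYYYYYYYYYYYgggggggWWYYYYYYYY.......... 
274 gg.gYYYYYYYYYYYYggggggggggY................ 
275 gg..YYYYYYYYYYYYYYgggggggg................. 
276 ggg..YYYYYY........ggWWggg................. 
277 gggg...............gggWWWgg................ 
278 WgWg................ggWWgWg................ 
279 WWWg................gggWgWWg............... 
280 WWWWg................ggWWgWg............... 
281 WWWWg................YggWgWg............... 
282 WWgWWg................ggWWWg............ggg 
283 WWWWWg................YgWWWWg...gggggggWWWW 
284 WWWWWWg...............YYWWWWggggWWWWWWWWWWW 
285 WWWWWWg............gggWWWWWWWWWWWWWWWWWWWWW 
286 WWWWWWg.....gggggWgWWWWWWWWWWWWWWWWWWWWWggg
```

{"method": "drive_tool", "body": {
  "steps": [0, 1, 0, -2, 0, 0, 1, 0, -2, 0, 0, 1, 0, -1.5, 0, 0, 0, 0, 0, 0, 0, 0, 0, 0, 0]
}}

```text
clock: 24.58
position: [0.6291, 0.0609, 0.1281]
tool_rot: [-1.584, 0.025, -1.564]
force: [0.1, 2.7, -3.9]
grip_width: 0.0378
```

```bash
python3 m.py | cut -c1-48 | sed -n '1p;7,40p'
```

```text
[0.6291 0.0609 0.1281] [ 1.   4.1 -4.7] 0.037797
253 WWWWWWWWWWWWWWggWgggggggggggg......WWWWWWWW 
254 WWWWWWWgWWgWgWggggWRgggg...........gWWWWWWW 
255 gWWggggggWYYYYYgRRRRR.gg............WWWWWWW 
256 ggggggggRWYYYYYYRRRRRggg............gWWWWWW 
257 .....gggRWYYYYYYgRRRRRg..............WWWWWW 
258 .....gggRRWYYYYYgRRRRRR..............gWWWWW 
259 .....gggRRRYYYYYYgRRRRRR..............gWWWW 
260 ......gRRRRWWYYYYgRRRRRR...............WWWW 
261 ......RRRRRRRWYYYWRRRRRR...............gWWW 
262 .......RRRRRRRYYYYRRRRRR................WWW 
263 .......RRRRRRRWYYYRRRRRR................gWW 
264 ........RRRRRRRYYYWWWWRRg................WW 
265 ........gRRRRWWWWWWWWWWRg................gW 
266 ........YgRRRgWWWgggggWWYg................g 
267 .........YgRRgWWggggggWYYY.ggYYYYY........g 
268 .........YYRRggWgggggWWWYYYYYYYYYYY........ 
269 .........YYYgggWWgggWWWWYYYYYYYYYYY........ 
270 g.....g..YYYYYgggWWWWWWWWYYYYYYYYYYg....... 
271 g..YYYYYYYYYYYgggWWWWWWWWYYYYYYYYYYY....... 
272 g..YYYYYYYYYYYYgggWWWWWWWYYYYYYYYYYY....... 
273 gg.YYYYYYYYYYYYggggWWWWWWYYYYYYYYg......... 
274 gg.gYYYYYYYYYYYYgggggWgWWgY................ 
275 gg..YYYYYYYYYYYYggggggggWg................. 
276 ggg..YYYYYY........ggggggg................. 
277 gggg...............ggggggg................. 
278 WgWg................gggggg................. 
279 WWWg................ggWWgWg................ 
280 WWWWg................ggWgWg................ 
281 WWWWg................ggWWWgg............... 
282 WWgWWg................ggWgWg............ggg 
283 WWWWWg................ggWWWg....gggggggWWWW 
284 WWWWWWg................gWWWWggggWWWWWWWWWWW 
285 WWWWWWg............ggggWWWWWWWWWWWWWWWWWWWW 
286 WWWWWWg.....gggggWgWWWWWWWWWWWWWWWWWWWWWggg
```

{"method": "drive_tool", "body": {
  "steps": [0, 0.5, 0, -1, 0, 0, 0.5, 0, -1, 0, 0, 0, 0, 0, 0, 0, 0, 0, 0, 0, 0, 0, 0, 0, 0]
}}

```text
clock: 25.1
position: [0.6301, 0.0608, 0.1262]
tool_rot: [-1.584, 0.024, -1.564]
force: [-0.8, 3.7, -1.1]
grip_width: 0.0378
```

{"method": "drive_tool", "body": {
  "steps": [0, 0.5, 0, -1, 0, 0, 0.5, 0, -1, 0, 0, 0, 0, 0, 0, 0, 0, 0, 0, 0, 0, 0, 0, 0, 0]
}}

```text
clock: 25.52
position: [0.6311, 0.0608, 0.1247]
tool_rot: [-1.584, 0.024, -1.565]
force: [-4.6, 3.0, 9.3]
grip_width: 0.0379
```

```bash
python3 m.py | cut -c1-48 | sed -n '1p;9,40p'
```

```text
[0.6311 0.0608 0.1247] [-5.   2.6  9. ] 0.037526
255 WWWggggggYYYYYYRRRRR..gg............WWWWWWW 
256 gggggggggYYYYYYgRRRRR.gg............gWWWWWW 
257 ......ggRWYYYYYgRRRRR.gg.............WWWWWW 
258 .....gggRRYYYYYYgRRRRRg..............gWWWWW 
259 .....gggRRWYYYYYgRRRRRR...............gWWWW 
260 .....gggRRRYYYYYYgRRRRRR...............WWWW 
261 ......gRRRRWYYYYYgRRRRRR...............gWWW 
262 .......RRRRRRWYYYWRRRRRR................WWW 
263 .......RRRRRRRYYYWRRRRRR................gWW 
264 ........RRRRRRWYYYRRRRRRg................WW 
265 ........RRRRRRRYYYgRWWRRg................gW 
266 ........RRRRRRWWWWWWWWWRYg................g 
267 .........gRRRWWWWWgggWWWYY.ggYYYYY........g 
268 .........YgRRgWWggggggWYYYYYYYYYYYY........ 
269 .........YYRRggWggggggWWYYYYYYYYYYY........ 
270 g.....gg.YYggggWWggggWWWYYYYYYYYYYYg....... 
271 g..YYYYYYYYYYgggWWWWWWWWWYYYYYYYYYYY....... 
272 g..YYYYYYYYYYYggWWWWWWWWWYYYYYYYYYYY....... 
273 gg.YYYYYYYYYYYYgWWWWWWWWWYYYYYYYYg......... 
274 gg.gYYYYYYYYYYYgWgWWWWWWggY................ 
275 gg..YYYYYYYYYYYggggWWWWWg.................. 
276 ggg..YYYYYY........gWWgWWg................. 
277 gggg...............ggggggg................. 
278 WWWg................gggggg................. 
279 WWWg................gggggg................. 
280 WWWWg................gWgggg................ 
281 WWWWg................gWgWWg................ 
282 WWgWWg................gWgWgg............ggg 
283 WWWWWg................gWggWg....gggggggWWWW 
284 WWWWWWg................gWgWWggggWWWWWWWWWWW 
285 WWWWWWg............ggggWWWWWWWWWWWWWWWWWWWW 
286 WWWWWWg.....gggggggWWWWWWWWWWWWWWWWWWWWWggg
```

{"method": "drive_tool", "body": {
  "steps": [0, 0.5, 0, -1, 0, 0, 0.5, 0, -1, 0, 0, 0, 0, 0, 0, 0, 0, 0, 0, 0, 0, 0, 0, 0, 0]
}}

```text
clock: 26.03
position: [0.6314, 0.0609, 0.1242]
tool_rot: [-1.585, 0.023, -1.565]
force: [-18.9, -0.5, 37.1]
grip_width: 0.038
```

{"method": "drive_tool", "body": {
  "steps": [62, -0.5, 0, 1, 0, 62, 0, 0, 0, 0, 62, 0, 0, 0, 0, 62, -2, 0, 6, 0, 62, -4, 0, 12, 0]
}}

```text
clock: 26.45
position: [0.625, 0.0603, 0.1405]
tool_rot: [-1.586, 0.024, -1.565]
force: [0.1, -0.0, 0.4]
grip_width: 0.0618
```

{"method": "drive_tool", "body": {
  "steps": [62, -4, 0, 15, 0, 18, 0, 0, 10, 0, 18, 0, 0, 0, 0, 18, 0, 0, 0, 0, 18, 0, 0, 0, 0],
  "grip_force": 40
}}

```text
clock: 26.87
position: [0.6215, 0.0604, 0.1662]
tool_rot: [-1.584, 0.024, -1.565]
force: [0.3, 0.3, -1.0]
grip_width: 0.0181
```

```bash
python3 m.py | cut -c1-48 | sed -n '1p;9,40p'
```

```text
[0.6213 0.0606 0.1657] [-0.3  0.  -0.7] 0.017803
255 WWWWgggWWYYYYYYgRRRRRR..............WWWWWWW 
256 ggggggRRRYYYYYYgRRRRRR..............gWWWWWW 
257 ....RRRRRRYYYYYYgRRRRR...............WWWWWW 
258 .....RRRRRYYYYYYgRRRRRR..............gWWWWW 
259 .....RRRRRRYYYYYYgRRRRR...............gWWWW 
260 ......RRRRRYYYYYYgRRRRRR...............WWWW 
261 ......RRRRRRYYYYYYRRRRRR...............gWWW 
262 .......RRRRRRWYYYYWRRRRR................WWW 
263 .......RRRRRRRWYYYgRRRRR................gWW 
264 ........RRRRRRRYYYgRRRRRg................WW 
265 ........RRRRRRRYYYgRRRRRg................gW 
266 ........RRRRRRRWWWWWWWWRgg................g 
267 .........ggRRRWWWWWWWWWRYY.gYYYYYY........g 
268 .........YgRRRWWWgggggWWYYYYYYYYYYg........ 
269 .........YYRRRgWggggggWWYYYYYYYYYYY........ 
270 g.....gYYYYYgggWWgggggWWYYYYYYYYYYYg....... 
271 g..YYYYYYYYYYYgWWWggWWWWWYYYYYYYYYYY....... 
272 g..YYYYYYYYYYYggWWWWWWWWWYYYYYYYYYYY....... 
273 gg.YYYYYYYYYYYYggWWWWWWWWYYYYYYYYg......... 
274 gg.gYYYYYYYYYYYgggWWWWWWggY................ 
275 gg..YYYYYYYYYYYggggWWWWWg.................. 
276 ggg..YYYYYYg.......gWgWWWg................. 
277 gggg...............gggggWg................. 
278 WWWg................gggggg................. 
279 WWWg................gggggg................. 
280 WWWWg................gWgggg................ 
281 WWWWg................gWWWWg................ 
282 WWgWWg................gWWWgg............ggg 
283 WWWWWg................ggWgWg....gggggggWWWW 
284 WWWWWWg................gWWWWggggWWWWWWWWWWW 
285 WWWWWWg............ggggWWWWWWWWWWWWWWWWWWWW 
286 WWWWWWg.....gggggWWWWWWWWWWWWWWWWWWWWWWWggg
```

{"method": "drive_tool", "body": {
  "steps": [18, 3, 0, -13, 0, 18, 3, 0, -12, 0, 18, 1, 0, -2, 0, 18, 1, 0, -2, 0, 18, 0, 0, 0, 0]
}}

```text
clock: 27.38
position: [0.6294, 0.0608, 0.1364]
tool_rot: [-1.585, 0.024, -1.565]
force: [0.7, -0.2, 0.5]
grip_width: 0.0181
```

{"method": "drive_tool", "body": {
  "steps": [18, 0.5, 0, -1, 0, 18, 0.5, 0, -1, 0, 18, 0.5, 0, -1, 0, 18, 0, 0, 0, 0, 18, 0, 0, 0, 0]
}}

```text
clock: 27.8
position: [0.6311, 0.0606, 0.1343]
tool_rot: [-1.584, 0.024, -1.565]
force: [0.5, 0.1, 0.5]
grip_width: 0.0178
```

{"method": "drive_tool", "body": {
  "steps": [18, 0.5, 0, -1, 0, 18, 0.5, 0, -1, 0, 18, 0, 0, 0, 0, 18, 0, 0, 0, 0, 18, 0, 0, 0, 0]
}}

```text
clock: 28.22
position: [0.632, 0.0607, 0.1322]
tool_rot: [-1.584, 0.024, -1.565]
force: [0.4, -0.3, 0.3]
grip_width: 0.0181
```

{"method": "drive_tool", "body": {
  "steps": [18, 0.5, 0, -1, 0, 18, 0.5, 0, -1, 0, 18, 0, 0, 0, 0, 18, 0, 0, 0, 0, 18, 0, 0, 0, 0]
}}

```text
clock: 28.63
position: [0.6326, 0.0608, 0.1311]
tool_rot: [-1.585, 0.024, -1.565]
force: [-10.0, -0.9, 18.9]
grip_width: 0.0181
```

{"method": "drive_tool", "body": {
  "steps": [18, 0.5, 0, -1, 0, 18, 0, 0, 0, 0, 18, 0, 0, 0, 0, 18, 0, 0, 0, 0, 18, 0, 0, 0, 0]
}}

```text
clock: 29.05
position: [0.6328, 0.0609, 0.1309]
tool_rot: [-1.585, 0.023, -1.565]
force: [-17.7, -2.8, 34.0]
grip_width: 0.018
```

{"method": "drive_tool", "body": {
  "steps": [18, 0.5, 0, -1, 0, 18, 0.5, 0, -1, 0, 18, 0, 0, 0, 0, 18, 0, 0, 0, 0, 18, 0, 0, 0, 0]
}}

```text
clock: 29.47
position: [0.633, 0.0609, 0.1304]
tool_rot: [-1.586, 0.022, -1.564]
force: [-34.2, -6.9, 64.0]
grip_width: 0.0182
```

{"method": "drive_tool", "body": {
  "steps": [18, -4, 0, 7, 0, 18, -6, 0, 15, 0, 18, -10, 0, 30, 0, 18, -20, -20, 30, 0, 18, -20, -38, 0, 0]
}}

```text
clock: 29.88
position: [0.5763, 0.0082, 0.2141]
tool_rot: [-1.578, 0.027, -1.559]
force: [1.2, -0.7, 0.7]
grip_width: 0.018
```

{"method": "drive_tool", "body": {
  "steps": [18, -20, -40, 0, 0, 18, -20, -40, 0, 0, 18, -15, -40, 0, 0, 18, -15, -40, 0, 0, 18, -15, -40, 0, 0]
}}

```text
clock: 30.3
position: [0.4929, -0.1895, 0.2094]
tool_rot: [-1.584, 0.024, -1.564]
force: [2.1, -0.5, -0.3]
grip_width: 0.0182
```

{"method": "drive_tool", "body": {
  "steps": [18, -10, -40, 0, 0, 18, -10, -40, 0, 0, 18, -10, -40, 0, 0, 18, 0, 0, 0, 0, 18, 0, 0, 0, 0]
}}

```text
clock: 30.72
position: [0.4629, -0.31, 0.2088]
tool_rot: [-1.585, 0.024, -1.569]
force: [1.0, 0.4, 0.1]
grip_width: 0.0181
```

```bash
python3 - <<'E'
from h import *
import pickle
np.set_printoptions(precision=4,suppress=True)
f=cam('top'); s=cam('scene'); pickle.dump((f,s),open('c11.pkl','wb')); q=monitor.observe()
print(q['clock'],q['position'],q['force'])
can=np.zeros((500,800,3),np.uint8)
can[:500,:400]=cv2.resize(f['frame'][120:220,210:290],None,fx=5,fy=5,interpolation=cv2.INTER_CUBIC)
can[:500,405:795]=cv2.resize(s['frame'][215:315,300:378],None,fx=5,fy=5,interpolation=cv2.INTER_CUBIC); save('crop11',can)
E
```

```text
30.8167 [ 0.4642 -0.3071  0.2092] [-0.0482  0.2614  0.0069]
```

View pics/crop11.png

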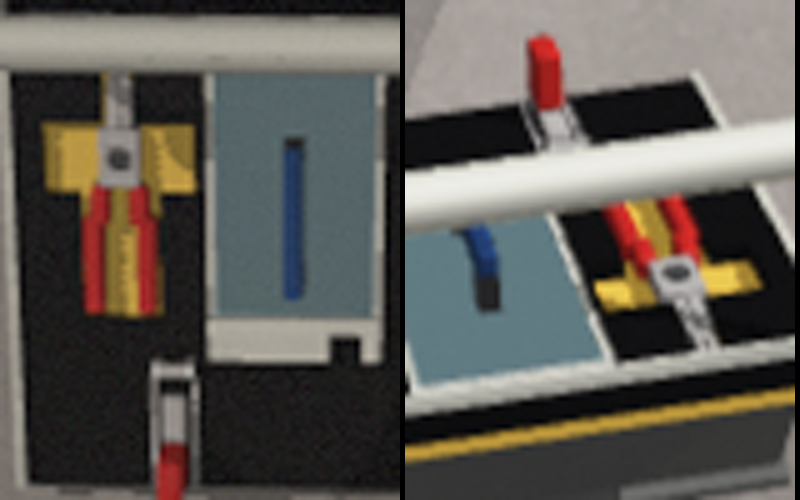

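```bash
python3 - <<'E'
from h import *
import pickle
np.set_printoptions(precision=2,suppress=True)
f,s=pickle.load(open('c11.pkl','rb'))
def hole(F,u,v):
    g=cv2.cvtColor(F['frame'],cv2.COLOR_RGB2GRAY)[v-4:v+5,u-4:u+5].astype(float); w=np.clip(105-g,0,None); w[cv2.distanceTransform(np.ones((11,11),np.uint8),1,3)[1:-1,1:-1]<2]*=1
    yy,xx=np.mgrid[v-4:v+5,u-4:u+5]; k=(yy-v)**2+(xx-u)**2<=9; w*=k; return (w*xx).sum()/w.sum(),(w*yy).sum()/w.sum()
n=np.array([-.5,0,.866]);u=np.array([.866,.007,.5]); S=np.array([.6938,.0614,.1291])
a=hole(f,234,152);b=hole(s,354,269); X,e=tri(f,a,s,b); print(a,b,'seat frame mm',((X-S)@u*1e3,(X-S)[1]*1e3,(X-S)@n*1e3),e*1e3)
for n_,a,b in(('lock',(242,209),(0,0)),): pass
h=cv2.cvtColor(s['frame'],cv2.COLOR_RGB2HSV)
E
```

```text
(np.float64(233.3892857142857), np.float64(151.59107142857144)) (np.float64(353.9744525547445), np.float64(269.25182481751824)) seat frame mm (np.float64(-1.5949906302279862), np.float64(1.2018663592958736), np.float64(12.17795494922097)) 0.3889092059552576
```

```bash
python3 -c "
from workcell import workorder
print(workorder.job_done())"
```

```text
the job is handed in; nothing more can be done
None
```

The red-handled pliers are in their cutout, jaws up the slope. The lock bar is out, the shutter is open and the gripper is clear. I handed the job in at about 31 s of the 64 s allowed; no verdict is reported.

- **Lock and shutter:** I pulled the lock bar about 36 mm to its end stop. I then pushed the shutter by the lower end of the blue handle until it hit its stop at 63 N. Later pictures show both staying there; I did not measure either joint value.
- **Tool angle:** The moves could not tilt the gripper, so it stayed upright. I worked only where it cleared the lamp bar. The pliers turned to the slope in the grip, and I pressed them along the face's normal.
- **First placement failed:** The pliers sat about 8 mm too far up the slope, with the tips riding on the end wall. I gripped them again, lifted them out, moved them 8 mm down the slope, reseated them and pressed to about 70 N along the normal. The resistance was as stiff as solid contact.
- **Last checks:** The pivot's top measured (-1.6, +1.2, 12.2) mm from the seat, against a nominal (0, 0, 14). The calibration is good to about 2 mm. The handle ends lie where predicted. The tip height was not measured directly because the lamp and rim hide it; I inferred it from the pivot and handles.
- **Wasted move:** Early on I drove the arm to its reach limit to see whether the tool would tilt. It left a harmless tilt of about 1.5 degrees.
- **Other bench items:** I kept clear of them and felt no contact, but did not re-measure where they are.

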